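Refit the cover of a sloping case with its hinge pin

ROBOT

A 7-joint arm with a two-finger parallel gripper is mounted at the origin on a cart in front of the work surface, level with it; the furniture and walls round the work are solid. World frame = base frame: x ahead of the robot, y to its left, z up, the work surface at z = 0. Lengths are in m, angles in rad, forces in N, time in s.
With the tool pointing down it reaches from about 0.425 to 0.95 m from the base axis. Payload 4.7 kg.
Tool frame: the origin (TCP) lies midway between the tips of the shut fingers; the grasp point (between the pads) lies 19 mm behind it (manip.grip_point_offset is the distance from the TCP to the grasp point, in m); z points along the fingers, y is the line along which they close (so a half turn about z gives the same grasp; the last joint's range is limited). The gripper opens to 85 mm and grips with 20 to 120 N. Pads are 22 mm wide; open, the fingers measure 114 mm over their backs; the gripper's body (76 mm by 85 mm) begins 54 mm behind the grasp point. The pads swing forward as they close: fully open they stand 13 mm farther back than shut.
Start: joints at [1.283, 0.469, -0.049, 1.532, 0.024, 1.141, -0.082], TCP at [0.173, -0.653, 0.231] pointing down, gripper open.
Joint ranges: [-2.59, 2.59], [-0.33, 1.99], [-1.39, 1.29], [0.1, 2.45], [-1.04, 4.18], [0.21, 1.99], [-2.66, 2.66]. Speed limits (rad/s): [2.57, 2.57, 3.14, 3.14, 3.14, 3.14, 3.14].

INTERFACE

Orientations are given as a unit quaternion [x, y, z, w].
In Python, from cell import manip gives the robot as it stands.
- The arm moves only by the shell command python3 jog.py 'ROWS' [FORCE]. ROWS is a JSON list of rows, 1 to 8 of them, each of 7 numbers: the finger opening in m, then dx, dy, dz in m, then a rotation vector rx, ry, rz in rad; each row shifts and turns the commanded pose from where the row before left it, along the tool's axes as they then stand; what a row does not reach is not made up. A row lasts 1/12 s, in which the tool goes at most 0.0417 m and 0.125 rad, less where a joint would pass 70% of its speed; a pose out of reach is approached as far as the arm can. The fingers move at their own pace and stop on an object; FORCE is the grip in N (left out, the last holds). Time passes only in rows, so rows that do not move let the fingers close. It prints the time, the measured TCP pose, the force, the opening and the grip force at its end.
- manip.get_obs(): the state, without advancing time (a new reading comes with each control period).
- manip.grab_frame(name): name is "scene" or "top"; returns the picture (420x560x3 uint8, blue, green, red); there is no depth.
- manip.camera_info(name): a dict with "camera_matrix" (3x3 intrinsics, pixels), "position" and "orientation" of the camera in the world. Camera axes: x right, y up, looking along -z (the intrinsics and any distortion apply to the point x, -y, -z); pixel columns grow to the right and rows downward; lengths in m; the calibration is good to about 2 mm. A picture is of the moment at which its call begins. camera_info takes no time and is no camera call.
- manip.close_job(): hands the job in; it is judged then, once.
The state is a dict: "t": time; "joints": joint angles; "joint_velocities": joint speeds; "joint_torque": joint torques, N m; "ee_pos": TCP position; "ee_rot": TCP orientation; "contact_force": force on the tool from outside, world axes, zero at the start; "torque": the same for the moment, N m; "opening": finger opening in m; "finger_force": force on a finger pad.
Only numpy, scipy, OpenCV 4.12 (cv2) and the standard library are available. Lean on these libraries where they do the work, as an engineer would, in place of code of your own. Each camera call takes 0.05 s, during which the arm holds its last target. There are 200 camera calls.

TASK

Put the blue cover back on the open sloping case so that it sits flat on the rim with its two hinge knuckles between the case's three, and let go of it. Then slide the brass hinge pin, tip first, from the upper end of the hinge down through all five knuckles until its red head is fully home against the top knuckle, and let go. Leave the multimeter, the white plug charger and the blue circuit board where they are.

Things in the scene. Friction and masses are not known exactly. Their poses are not given: they have to be found in the camera images.
- case: Grey metal case, open on top, tilted 30 degrees on a dark steel stand fixed to the desk; its low end faces the robot's right, its high end the left, turned by up to 30 degrees. Outside 104 mm along the slope, 90 mm across, 40 mm deep, wall 4 mm. Origin: on the desk (z = 0) under the rim's centre; x level, towards the high side, y left, z vertical.
- rim_centre (a point): Centre of the case's open rim, 68 mm above the desk. x runs up the slope (30 degrees above level), y level to the left, z square out of the rim plane (30 degrees from vertical, leaning to the low side). The hinge line runs parallel to x at y = +58, z = +4 mm, on the left side seen from the low side. Fitted, the cover's origin lies at (0, 0, -10) mm here and its axes along these.
- hinge_mouth (a point): Centre of the upper end of the case's hinge line, where the pin enters, (48, 58, 4) mm from rim_centre. x runs down the slope along the hinge line, y level, towards the case, z square out of the rim plane. Three fixed knuckles (steel tubes, outside 20, bore 13 mm) cover x = 0..18, 39..57 and 78..96 mm. The case's high end wall is at x = -4 mm.
- lid: Loose blue cover, about 0.16 kg, lying flat on the desk on its skirt. Origin: centre of the skirt's lower edge. z up; plate 102 x 88 mm (x, y), from z = 10 to 15 mm. Skirt below it 92 x 78 mm, 10 mm deep; it drops into the case's opening (96 x 82 mm) with 2 mm play a side until the plate lies on the rim. Fitted, its x points up the slope, its knuckle edge (+y) to the hinge side.
- lid_handle (a point): Middle of the cover's black bar handle: bar 62 mm long in the cover's x, 12 mm thick in y, 12 mm high, centred 36 mm above the cover's origin (21 mm above the plate's top), open below between two end posts 10 mm long.
- lid_hinge (a point): Middle of the cover's own hinge line, at (0, 58, 14) mm in the cover's frame, axes as the cover's. Its two steel knuckles (outside 20, bore 13 mm, 15 mm long) are centred 19.5 mm either side along x and fit between the case's with 3 mm play each side. Fitted, this point is on the case's hinge line, 48 mm down from hinge_mouth.
- pin: Loose hinge pin, about 0.08 kg: brass shaft 10 mm thick, 108 mm long, last 12 mm tapered to 4 mm; red block head 40 mm long (x), 26 wide (y), 14 high (z). Lies on the flat of its head on the desk, shaft level within 1 degree. Origin: below the shoulder, 7 mm under the pin's axis; shaft along -x, head along +x. Fitted, x points up the slope; either flat may be up.
- pin_tip (a point): Tip of the pin's shaft, on its axis, 108 mm from the shoulder.
- pin_shoulder (a point): On the pin's axis where the shaft meets the head; fitted, it lies at hinge_mouth and the tip stands 12 mm out of the lowest knuckle.
- pin_grip (a point): On the pin's axis inside the head, 22 mm behind the shoulder: the place to grip, across the 26 mm width. Gripped there, the fingers stay clear of the case when the pin is home.
- multimeter: Black and orange multimeter, 140 x 70 x 43 mm, lying on the desk; a bystander. Origin: centre of its underside.
- charger: White plug charger, 40 x 87 x 28 mm, lying on the desk; a bystander. Origin: centre of its underside.
- board: Blue circuit board, 50 x 70 x 8 mm, lying on the desk; a bystander. Origin: centre of its underside.

How it is judged:
By the outcome, as a careful person would: the job done as asked, in the order asked, and still so for the second after the job is handed in, with the robot touching nothing.
It also fails if it takes over 64 s, if anything falls off the work surface, if the arm or the gripper's body presses on something with over 40 N, if the wrist force passes 120 N, or if a joint passes its speed limit or range.

## Working session

There is one attempt and no reset: what is moved stays moved. The work goes in short steps, Python scripts to look and compute and a shell command to move; the robot and the scene stay as the last step left them, time stands still between calls to the robot, and variables do not carry over. Pictures are saved under pics/ and viewed, at most 10 in all, crops included, and the job is handed in when it is done.

```bash
ls; mkdir -p pics
python3 - <<'E'
from cell import manip
import cv2
for n in("scene","top"):
    cv2.imwrite(f"pics/{n}0.png",manip.grab_frame(n)); print(manip.camera_info(n))
print(manip.get_obs(), manip.grip_point_offset)
E
```

```text
cell.py
jog.py
pics
{'camera_matrix': array([[380.84066295,   0.        , 278.16521726],
       [  0.        , 380.84066295, 210.9640604 ],
       [  0.        ,   0.        ,   1.        ]]), 'position': array([0.09535919, 0.32995164, 0.78079618]), 'orientation': array([-0.15090387,  0.30098323,  0.84863401, -0.40799195])}
{'camera_matrix': array([[525.41609434,   0.        , 284.13214074],
       [  0.        , 525.41609434, 205.25180587],
       [  0.        ,   0.        ,   1.        ]]), 'position': array([ 0.3043007 , -0.01409979,  1.35752602]), 'orientation': array([-0.07000088,  0.06689979,  0.7084788 , -0.69905799])}
{'t': 0.1, 'joints': array([ 1.28310676,  0.46936114, -0.04860793,  1.53357729,  0.02410238,
        1.14100801, -0.08227413]), 'joint_velocities': array([ 0.00125285, -0.00189073,  0.00076664, -0.00234907, -0.00046607,
        0.0011251 , -0.00042867]), 'joint_torque': array([ 4.70045015e-04, -5.11513638e+01, -4.73155919e-02, -2.38391322e+01,
        1.06569726e-02,  4.41670592e-03,  1.76686927e-05]), 'ee_pos': array([ 0.17262422, -0.65200582,  0.23036497]), 'ee_rot': array([ 9.91635424e-01,  1.29067439e-01, -1.42975036e-04, -8.72407946e-04]), 'contact_force': array([-0.07576196,  0.57750172,  0.17034526]), 'torque': array([ 0.03534033,  0.01094344, -0.00658934]), 'finger_force': 0.0, 'opening': 0.08550458372130665} 0.0187
```
View pics/scene0.png

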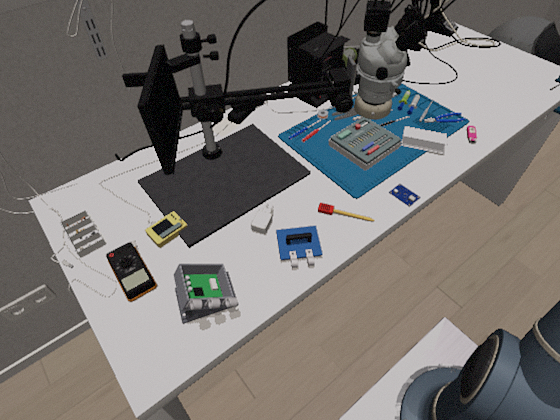

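View pics/top0.png

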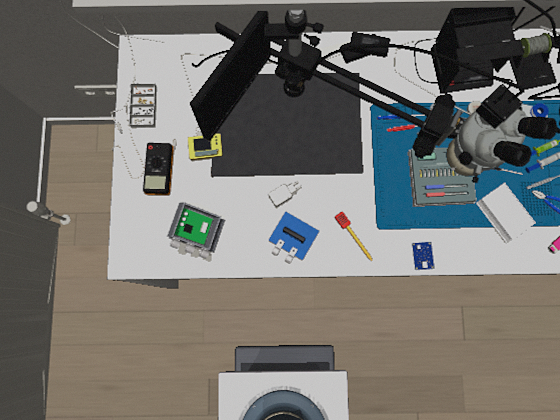

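The scene camera shows the case at about (205,290), lid at (299,245), pin at (345,212) and meter at (131,270). The top camera shows the case at (196,228), lid at (293,237), pin at (353,237) and board at (423,255). I'll enlarge both views for detail.

Run:
```python
import cv2,numpy as np
s=cv2.imread("pics/scene0.png");t=cv2.imread("pics/top0.png")
a=cv2.resize(s[195:330,165:385],(800,491),interpolation=cv2.INTER_CUBIC)
# two panels: scene crop [y195-330,x165-385] , top crop
b=t[195:275,160:380]
a=cv2.resize(s[195:325,165:385],None,fx=3.6,fy=3.6*0+3.6,interpolation=cv2.INTER_CUBIC)[:, :792]
b=cv2.resize(b,None,fx=3.6,fy=3.6,interpolation=cv2.INTER_CUBIC)
a=cv2.resize(a,None,fx=.78,fy=.78)
b=cv2.resize(b,None,fx=.78,fy=.78)
c=np.vstack([a,b]);print(c.shape,a.shape,b.shape);cv2.imwrite("pics/crop0.png",c)
```

```text
(590, 618, 3) (365, 618, 3) (225, 618, 3)
```

View pics/crop0.png

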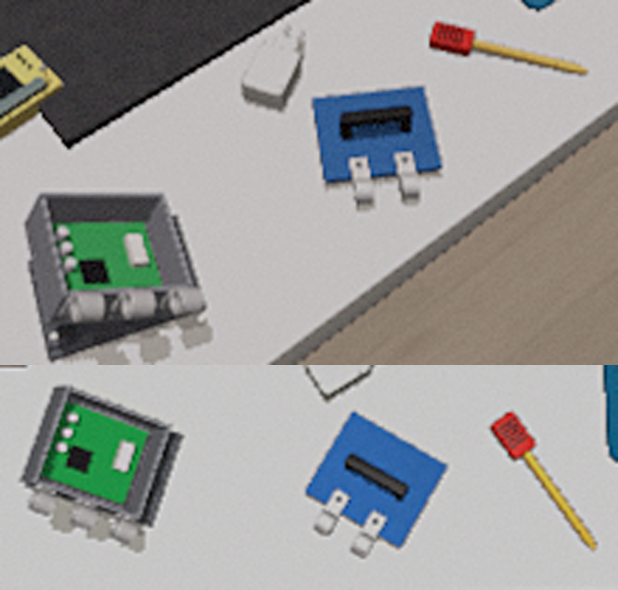

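```bash
cat > h.py <<'E'
import cv2,numpy as np
from scipy.spatial.transform import Rotation as R
from scipy.optimize import least_squares
from cell import manip
C={n:manip.camera_info(n) for n in("scene","top")}
def ray(n,p):
    c=C[n];K=c["camera_matrix"];d=np.linalg.inv(K)@[p[0],p[1],1.]
    d=R.from_quat(c["orientation"]).apply([d[0],-d[1],-d[2]]);return c["position"],d/np.linalg.norm(d)
def plane(n,p,z):
    o,d=ray(n,p);return o+d*(z-o[2])/d[2]
def tri(ps,pt):
    (a,d),(b,e)=ray("scene",ps),ray("top",pt)
    s=np.linalg.lstsq(np.c_[d,-e],b-a,rcond=None)[0];p,q=a+s[0]*d,b+s[1]*e
    return (p+q)/2,np.linalg.norm(p-q)*1e3
def proj(n,X):
    c=C[n];q=R.from_quat(c["orientation"]).inv().apply(np.atleast_2d(X)-c["position"]);K=c["camera_matrix"]
    return np.c_[K[0,0]*q[:,0]/-q[:,2]+K[0,2],K[1,1]*q[:,1]/q[:,2]+K[1,2]]
def grab(n,N=3):
    return np.mean([manip.grab_frame(n).astype(float) for _ in range(N)],0).astype(np.uint8)
E
python3 - <<'E'
from h import *
s=cv2.imread("pics/scene0.png");t=cv2.imread("pics/top0.png")
f=5.6
a=cv2.resize(s[258:328,168:243],None,fx=f,fy=f,interpolation=cv2.INTER_CUBIC)
b=cv2.resize(t[198:268,164:231],None,fx=f,fy=f,interpolation=cv2.INTER_CUBIC)
print(a.shape,b.shape);cv2.imwrite("pics/case0.png",np.hstack([a,b]))
for n,im in(("scene",s),("top",t)):
    h=cv2.cvtColor(im,cv2.COLOR_BGR2HSV)
    reg=np.zeros(h.shape[:2],np.uint8)
    if n=="scene": reg[190:275,255:385]=255
    else: reg[200:275,260:385]=255
    for nm,lo,hi in(("blue",(100,120,60),(125,255,255)),("red",(0,150,80),(8,255,255)),("brass",(14,100,80),(35,255,255)),("black",(0,0,0),(180,255,55))):
        m=cv2.inRange(h,lo,hi)&reg
        k,l,st,ce=cv2.connectedComponentsWithStats(m)
        i=1+st[1:,4].argmax();mm=(l==i).astype(np.uint8)
        c=max(cv2.findContours(mm,0,cv2.CHAIN_APPROX_NONE)[0],key=len)
        hull=cv2.convexHull(c);ap=cv2.approxPolyDP(hull,3,True)[:,0]
        print(n,nm,st[i],ce[i].round(2),"\n  rect",cv2.boxPoints(cv2.minAreaRect(c)).round(1).tolist(),"ap",ap.tolist())
E
```

```text
(392, 420, 3) (392, 375, 3)
scene blue [277 226  45  34 920] [298.03 242.29] 
  rect [[276.20001220703125, 230.10000610351562], [318.0, 225.39999389648438], [321.29998779296875, 254.89999389648438], [279.5, 259.5]] ap [[315, 226], [321, 254], [281, 259], [277, 230]]
scene red [318 203  16  11 103] [325.38 207.84] 
  rect [[317.3999938964844, 210.60000610351562], [319.3999938964844, 202.39999389648438], [333.5, 205.89999389648438], [331.5, 214.10000610351562]] ap [[320, 203], [333, 206], [332, 211], [319, 211]]
scene brass [333 209  41  12 121] [352.78 215.02] 
  rect [[332.6000061035156, 211.39999389648438], [333.3999938964844, 208.60000610351562], [373.3999938964844, 218.60000610351562], [372.6000061035156, 221.39999389648438]] ap [[373, 220], [333, 210]]
scene black [286 233  26  12 160] [298.03 237.22] 
  rect [[285.20001220703125, 235.1999969482422], [310.6000061035156, 232.0], [311.79998779296875, 241.0], [286.29998779296875, 244.1999969482422]] ap [[311, 235], [310, 241], [286, 242], [287, 235]]
top blue [ 269  212   50   47 1081] [293.94 234.37] 
  rect [[268.29998779296875, 239.6999969482422], [285.0, 211.10000610351562], [318.5, 230.60000610351562], [301.79998779296875, 259.20001220703125]] ap [[285, 212], [318, 231], [302, 258], [269, 240]]
top red [335 212  15  16 118] [342.22 219.79] 
  rect [[333.8999938964844, 216.60000610351562], [341.3999938964844, 210.89999389648438], [350.3999938964844, 222.89999389648438], [342.8999938964844, 228.60000610351562]] ap [[340, 212], [349, 221], [345, 227], [335, 217]]
top brass [346 226  26  35 129] [358.67 242.42] 
  rect [[345.6000061035156, 227.0], [348.1000061035156, 225.1999969482422], [372.5, 258.8999938964844], [370.0, 260.70001220703125]] ap [[347, 226], [371, 260]]
top black [283 229  21  14  36] [292.58 235.58] 
  rect [[282.0, 230.60000610351562], [283.0, 229.0], [303.0, 241.0], [302.0, 242.60000610351562]] ap [[303, 241], [283, 229]]
```

View pics/case0.png

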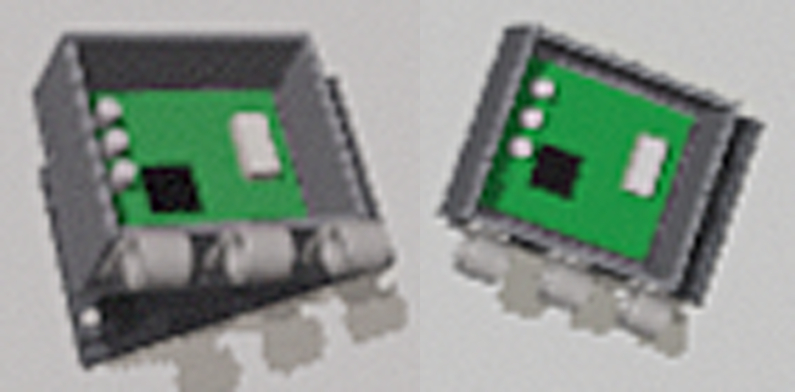

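The case crops (scale 5.6) show these rim corners:
- **Scene panel:** far-high (68,35), far-low (310,35), near-low about (388,258). The knuckles run along the lower edge.
- **Top panel:** far-high about (532,30), far-low (740,105), near-low about (690,290).

Next I'll fit the pose to these picks and overlay it as a check.

```bash
cat >> h.py <<'E'
def axes(yaw,t=np.pi/6):
    return R.from_euler("z",yaw)*R.from_euler("y",-t)
# rim frame points
RIM={"hf":(52,-45,0),"lf":(-52,-45,0),"ln":(-52,45,0),"hn":(52,45,0)}
def rimpt(p,q):  # p=(x,y,z,yaw)
    return np.array(p[:3])+axes(p[3]).apply(np.array(q)/1e3)
E
cat > f.py <<'E'
from h import *
g=lambda X,Y,x0,y0:np.array([x0+(X+.5)/5.6-.5,y0+(Y+.5)/5.6-.5])
sc={"hf":g(68,35,168,258),"lf":g(310,35,168,258),"ln":g(388,256,168,258)}
tp={"hf":g(532-420,30,164,198),"lf":g(740-420,106,164,198),"ln":g(690-420,292,164,198)}
for k in sc:
    print(k,tri(sc[k],tp[k]))
def res(p,ns=("scene","top")):
    return np.concatenate([ (proj(n,rimpt(p,RIM[k]))[0]-d[k]) for n,d in(("scene",sc),("top",tp)) if n in ns for k in d])
r=least_squares(res,[.3,.25,.068,1.2]);print(r.x,np.rad2deg(r.x[3]),r.fun.round(1))
for ns in(("scene",),("top",)):
    q=least_squares(lambda p:res([p[0],p[1],.068,p[2]],ns),[.3,.25,1.2]);print(ns,q.x,q.fun.round(1))
p=[r.x[0],r.x[1],.068,r.x[3]]
# lid / pin
L={"scene":[[277,230],[315.5,226],[321,254],[281,259]],"top":[[269,240],[285,212],[318,231],[302,258]]}
# order: scene: hf? top-left.. ; print plane points
for n in L: print(n,"lid",[plane(n,q,.015)[:2].round(4).tolist() for q in L[n]])
print("handle",tri((298.5,235),(292.58,235.58)))
print("tip",tri((373.3,220),(371.5,260)),"brass c",tri((352.78,215.02),(358.67,242.42)),"red",tri((325.38,207.84),(342.22,219.79)))
for n in("scene","top"):
    im=cv2.imread(f"pics/{n}0.png");x0,y0,w,h=(168,258,75,70) if n=="scene" else (164,198,67,70)
    a=cv2.resize(im[y0:y0+h,x0:x0+w],None,fx=5.6,fy=5.6,interpolation=cv2.INTER_CUBIC)
    def dr(pts,col):
        q=[rimpt(p,v) for v in pts];u=proj(n,q);u=((u-[x0,y0]+.5)*5.6-.5)
        cv2.polylines(a,[u.round().astype(int).reshape(-1,1,2)],False,col,1)
    for s in(1,0):
        e=4*(1-s);P=[(52-e,-45+e,0),(-52+e,-45+e,0),(-52+e,45-e,0),(52-e,45-e,0)];dr(P+P[:1],(0,0,255))
    P=[(52,-45,-40),(52,45,-40)];dr(P,(255,0,255))
    th=np.linspace(0,2*np.pi,30)
    for x in(48,30,9,-9,-30,-48): dr([(x,58+10*np.cos(v),4+10*np.sin(v)) for v in th],(255,128,0))
    A=np.hstack([A,a]) if n=="top" else a
cv2.imwrite("pics/fit.png",A)
E
python3 f.py
```

```text
hf (array([0.56155489, 0.23623346, 0.09071331]), np.float64(2.5717491385456586))
lf (array([0.53610875, 0.15162144, 0.03644738]), np.float64(1.7613958796680582))
ln (array([0.45355714, 0.17651935, 0.00248549]), np.float64(6.224938104385784))
[0.50664515 0.2071361  0.05514603 1.26095511] 72.247406136069 [-0.1  1.8  0.5  1.5 -2.2 -4.2  1.2  0.4  1.   0.8 -1.2  1.1]
('scene',) [0.49811074 0.20937796 1.23034386] [ 0.2  1.2  1.8  1.9 -1.9 -2.7]
('top',) [0.50579999 0.20556182 1.3025667 ] [-0.2  0.2  0.5 -0.6 -0.4  0.4]
scene lid [[0.5459, -0.0135], [0.4949, -0.0967], [0.4247, -0.051], [0.4734, 0.0318]]
top lid [[0.4775, 0.0302], [0.5501, -0.0119], [0.4991, -0.0963], [0.4301, -0.0537]]
handle (array([ 0.48393052, -0.03016623,  0.04615103]), np.float64(0.22018413818665714))
tip (array([ 0.423304  , -0.23332891,  0.00125823]), np.float64(1.2838770579719654)) brass c (array([ 0.46829323, -0.20245179,  0.00276396]), np.float64(3.126396596461867)) red (array([ 0.52812968, -0.1611201 ,  0.0070831 ]), np.float64(1.7861812302953812))
```

View pics/fit.png

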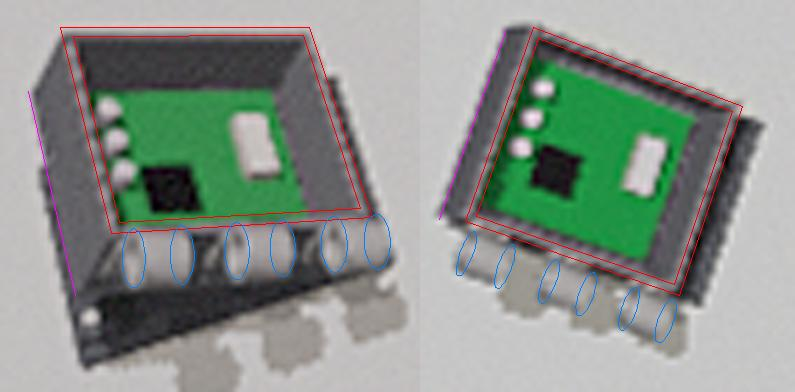

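The overlay shows the top-view fit is good: the red rim sits on the case edges and the knuckles line up. My scene near-low pick was wrong and should be near (376,218). I'll refit, and also compute the pin and the lid-grasp move.

```bash
sed -i 's/g(388,256,168,258)/g(376,218,168,258)/' f.py
cat >> h.py <<'E'
def toolR(yaw,t=0.): # tool x along local x, tool z against local z
    return axes(yaw,t)*R.from_euler("x",np.pi)
def go(tcp,rot):
    o=manip.get_obs();r=R.from_quat(o["ee_rot"])
    print("d tool mm",(r.inv().apply(np.array(tcp)-o["ee_pos"])*1e3).round(1),"in goal axes",(rot.inv().apply(np.array(tcp)-o["ee_pos"])*1e3).round(1),"rotvec",(r.inv()*rot).as_rotvec().round(4),"j",o["joints"].round(2),"F",o["contact_force"].round(1),"op",round(o["opening"],4),"t",round(o["t"],2))
E
cat >> f.py <<'E'
for n,d in(("scene",((373.3,220),(333.2,210),(325.4,207.84))),("top",((371.5,260),(347,226.2),(342.2,219.8)))):
    P=[plane(n,q,.007)[:2] for q in d];v=P[2]-P[0];print(n,np.round(P,4).tolist(),np.rad2deg(np.arctan2(v[1],v[0])),np.linalg.norm(v))
go([.487,-.0327,.12],toolR(np.deg2rad(59.4)))
E
python3 f.py
```

```text
hf (array([0.56155489, 0.23623346, 0.09071331]), np.float64(2.5717491385456586))
lf (array([0.53610875, 0.15162144, 0.03644738]), np.float64(1.7613958796680582))
ln (array([0.45274416, 0.17483609, 0.03285049]), np.float64(1.0415459306132164))
[0.50687495 0.20610304 0.06164843 1.28650052] 73.71105004393226 [-0.8  0.5 -0.2 -0.6  0.3  0.2  0.5  0.1  0.8 -0.2 -0.6  0.4]
('scene',) [0.50330038 0.20700766 1.27346344] [-0.8 -0.1  0.4 -0.7  0.4  0.6]
('top',) [0.50579999 0.20556182 1.3025667 ] [-0.2  0.2  0.5 -0.6 -0.4  0.4]
scene lid [[0.5459, -0.0135], [0.4949, -0.0967], [0.4247, -0.051], [0.4734, 0.0318]]
top lid [[0.4775, 0.0302], [0.5501, -0.0119], [0.4991, -0.0963], [0.4301, -0.0537]]
handle (array([ 0.48393052, -0.03016623,  0.04615103]), np.float64(0.22018413818665714))
tip (array([ 0.423304  , -0.23332891,  0.00125823]), np.float64(1.2838770579719654)) brass c (array([ 0.46829323, -0.20245179,  0.00276396]), np.float64(3.126396596461867)) red (array([ 0.52812968, -0.1611201 ,  0.0070831 ]), np.float64(1.7861812302953812))
scene [[0.4203, -0.2295], [0.5091, -0.1726], [0.5274, -0.1617]] 32.34748494191979 0.12671649862355808
top [[0.4234, -0.2321], [0.5118, -0.1724], [0.5288, -0.1606]] 34.13732469919962 0.1274534906368546
d tool mm [ 462.4 -518.   111.3] in goal axes [693.1 -44.7 110.4] rotvec [-1.700e-03 -6.000e-04 -7.779e-01] j [ 1.28  0.47 -0.05  1.53  0.02  1.14 -0.08] F [-0.1  0.6  0.2] op 0.0855 t 0.1
```

```bash
python3 jog.py '[[0.085,0,0,0,0,0,-0.111],[0.085,0,0,0,0,0,-0.111],[0.085,0,0,0,0,0,-0.111],[0.085,0,0,0,0,0,-0.111],[0.085,0,0,0,0,0,-0.111],[0.085,0,0,0,0,0,-0.111],[0.085,0,0,0,0,0,-0.112],[0.085,0.04,0,0,0,0,0]]' 30
python3 jog.py '[[0.06,0.04,-0.002,0,0,0,0],[0.06,0.04,-0.002,0,0,0,0],[0.06,0.04,-0.002,0,0,0,0],[0.06,0.04,-0.003,0,0,0,0],[0.06,0.04,-0.003,0,0,0,0],[0.06,0.04,-0.003,0,0,0,0],[0.06,0.04,-0.003,0,0,0,0],[0.06,0.04,-0.003,0,0,0,0]]'
python3 jog.py '[[0.05,0.04,-0.003,0,0,0,0],[0.05,0.04,-0.003,0,0,0,0],[0.05,0.04,-0.003,0,0,0,0],[0.05,0.04,-0.003,0,0,0,0],[0.05,0.04,-0.003,0,0,0,0],[0.05,0.04,-0.003,0,0,0,0],[0.05,0.04,-0.003,0,0,0,0],[0.05,0.013,-0.001,0,0,0,0]]'
python3 -c "
from h import *
go([.487,-.0327,.12],toolR(np.deg2rad(59.4)))"
```

```text
t: 0.77
ee_pos: [0.1864, -0.6233, 0.2298]
ee_rot: [0.87, 0.492, -0.002, 0.0]
contact_force: [-0.8, -0.5, 0.3]
opening: 0.0851
finger_force: 0.0
t: 1.43
ee_pos: [0.3381, -0.3299, 0.2311]
ee_rot: [0.869, 0.495, -0.0, -0.0]
contact_force: [1.6, -0.1, 0.6]
opening: 0.06
finger_force: 0.0
t: 2.1
ee_pos: [0.4699, -0.0622, 0.2317]
ee_rot: [0.867, 0.499, 0.002, -0.001]
contact_force: [1.1, -0.5, 0.7]
opening: 0.05
finger_force: 0.0
d tool mm [ 3.370e+01 -1.000e-01  1.118e+02] in goal axes [ 34.1  -0.3 111.7] rotvec [ 0.0004 -0.0034  0.0082] j [ 0.6   0.19 -0.63  1.97  0.13  1.02 -0.61] F [ 1.1 -0.5  0.7] op 0.05 t 2.1
```

```bash
python3 jog.py '[[0.05,0,0,0.03,0,0,0],[0.05,0,0,0.04,0,0,0],[0.05,0,0,0.04,0,0,0],[0.05,0,0,0.03,0,0,0],[0.05,0,0,0.02,0,0,0],[0.05,0,0,0,0,0,0],[0.05,0,0,0,0,0,0]]'
python3 -c "
from h import *
go([.487,-.0327,.020],toolR(np.deg2rad(59.4)))
A=[]
for n,(x,y) in(('scene',(240,180)),('top',(240,185))):
    im=grab(n,2); A.append(cv2.resize(im[y:y+100,x:x+100],None,fx=4,fy=4,interpolation=cv2.INTER_CUBIC))
cv2.imwrite('pics/g1.png',np.hstack(A))"
```

```text
t: 2.68
ee_pos: [0.4675, -0.0683, 0.0707]
ee_rot: [0.869, 0.496, -0.001, -0.001]
contact_force: [0.4, -0.1, 0.8]
opening: 0.0496
finger_force: 0.0
d tool mm [40.6 -1.2 50.7] in goal axes [40.6 -1.4 50.7] rotvec [-0.0023  0.0006  0.0004] j [ 0.5   0.42 -0.54  2.13  0.34  0.68 -0.8 ] F [ 0.4 -0.1  0.8] op 0.0496 t 2.68
```

View pics/g1.png

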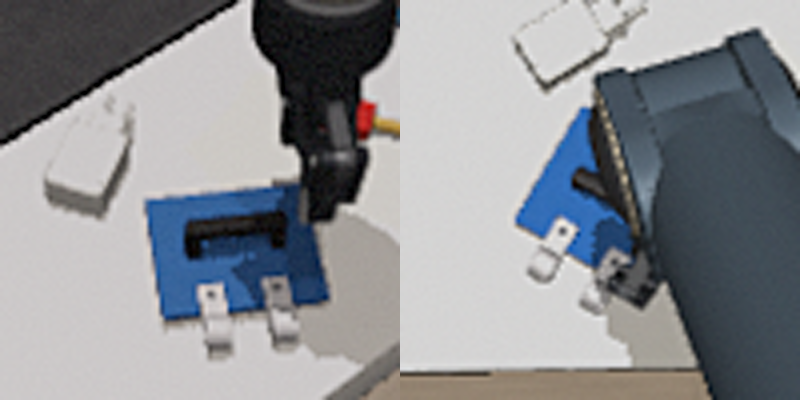

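The gripper is about 40 mm short along the handle, as the pose says, and lined up across it. The handle is at about (235,235) in the left panel.

```bash
python3 jog.py '[[0.05,0.021,-0.001,0,0,0,0],[0.05,0.02,0,0,0,0,0],[0.05,0,0,0,0,0,0],[0.05,0,0,0.02,0,0,0],[0.05,0,0,0.02,0,0,0],[0.05,0,0,0.01,0,0,0],[0.05,0,0,0,0,0,0]]'
python3 -c "
from h import *
go([.487,-.0327,.020],toolR(np.deg2rad(59.4)))"
```

```text
t: 3.47
ee_pos: [0.487, -0.0333, 0.0203]
ee_rot: [0.869, 0.495, -0.001, -0.001]
contact_force: [-0.1, -0.3, 0.6]
opening: 0.0502
finger_force: 0.0
d tool mm [ 0.5 -0.2  0.3] in goal axes [ 0.5 -0.2  0.3] rotvec [-0.0022  0.0017 -0.0002] j [ 0.37  0.52 -0.48  2.12  0.43  0.59 -0.95] F [-0.1 -0.3  0.6] op 0.0502 t 3.47
```

```bash
python3 jog.py '[[0,0,0,0,0,0,0],[0,0,0,0,0,0,0],[0,0,0,0,0,0,0],[0,0,0,0,0,0,0],[0,0,0,0,0,0,0],[0,0,0,0,0,0,0],[0,0,0,0,0,0,0],[0,0,0,0,0,0,0]]' 80
python3 jog.py '[[0,0,0,-0.01,0,0,0],[0,0,0,-0.03,0,0,0],[0,0,0,-0.04,0,0,0],[0,0,0,-0.04,0,0,0],[0,0,0,-0.03,0,0,0],[0,0,0,0,0,0,0],[0,0,0,0,0,0,0]]'
python3 -c "
from h import *
R0=toolR(np.deg2rad(73.5),np.pi/6)
# tcp when fitted: cover origin (0,0,-10), tcp 20 above => (0,0,10)
go(rimpt((.5045,.2063,.068,np.deg2rad(73.5)),(0,0,10+60)),R0)"
```

```text
t: 4.13
ee_pos: [0.489, -0.0329, 0.0226]
ee_rot: [0.869, 0.495, 0.001, 0.001]
contact_force: [-1.1, -0.8, 6.3]
opening: 0.01
finger_force: 78.6
t: 4.72
ee_pos: [0.4891, -0.0329, 0.1736]
ee_rot: [0.869, 0.495, 0.002, 0.002]
contact_force: [-0.1, 0.2, -1.9]
opening: 0.0104
finger_force: 78.4
d tool mm [ 179.8 -100.2   44.7] in goal axes [149.7 -53.1 138.3] rotvec [ 0.0691  0.5203 -0.2394] j [ 0.51  0.29 -0.62  2.    0.22  0.91 -0.76] F [-0.1  0.2 -1.9] op 0.0104 t 4.72
```

```bash
python3 jog.py '[[0,0.03,-0.0167,0,0,0,0],[0,0.03,-0.0167,0,0,0,0],[0,0.03,-0.0167,0,0,0,0],[0,0.03,-0.0167,0,0,0,0],[0,0.03,-0.0167,0,0,0,0],[0,0.03,-0.0167,0,0,0,0],[0,0,0,0,0,0,0]]'
python3 jog.py '[[0,0,0,0,0.0138,0.104,-0.0479],[0,0,0,0,0.0138,0.104,-0.0479],[0,0,0,0,0.0138,0.104,-0.0479],[0,0,0,0,0.0138,0.104,-0.0479],[0,0,0,0,0.0138,0.104,-0.0479],[0,0,0,0,0,0,0],[0,0,0,0,0,0,0]]'
cat >> h.py <<'E'
CASE=(.5055,.2058,.068,np.deg2rad(74))
RC=toolR(CASE[3],np.pi/6)
E
python3 -c "
from h import *
go(rimpt(CASE,(0,0,12.6+40)),RC)"
```

```text
t: 5.3
ee_pos: [0.4913, 0.1814, 0.1706]
ee_rot: [0.866, 0.5, 0.001, -0.003]
contact_force: [-0.2, 1.0, -0.7]
opening: 0.01
finger_force: 78.4
t: 5.88
ee_pos: [0.4926, 0.1696, 0.169]
ee_rot: [0.777, 0.575, 0.204, -0.158]
contact_force: [-0.4, 0.2, -1.3]
opening: 0.0102
finger_force: 78.5
d tool mm [-17.1   2.8  54.1] in goal axes [-17.3   2.4  54.1] rotvec [-0.0017  0.0019 -0.0182] j [ 0.72  0.43 -1.05  2.11 -0.14  0.54 -0.42] F [-0.4  0.2 -1.3] op 0.0102 t 5.88
```

```bash
python3 jog.py '[[0,-0.009,0.0025,0.01,0,0.001,-0.018],[0,-0.008,0,0.015,0,0,0],[0,0,0,0.015,0,0,0],[0,0,0,0.01,0,0,0],[0,0,0,0,0,0,0],[0,0,0,0,0,0,0]]'
python3 -c "
from h import *
go(rimpt(CASE,(0,0,12.6)),RC)
o=manip.get_obs();r=R.from_quat(o['ee_rot'])
B=r*R.from_euler('x',np.pi) # lid axes
org=o['ee_pos']-B.apply([0,0,.0226])
A=[]
for n,(x,y,w,h) in(('scene',(150,225,100,105)),('top',(155,180,95,105))):
    im=grab(n,2);cv2.imwrite('pics/full_%s.png'%n,im);f=4;a=cv2.resize(im[y:y+h,x:x+w],None,fx=f,fy=f,interpolation=cv2.INTER_CUBIC)
    def dr(P,fn,col):
        u=((proj(n,[fn(q) for q in P])-[x,y]+.5)*f-.5).round().astype(int);cv2.polylines(a,[u.reshape(-1,1,2)],True,col,1)
    dr([(51,-44,15),(-51,-44,15),(-51,44,15),(51,44,15)],lambda q:org+B.apply(np.array(q)/1e3),(0,255,255))
    dr([RIM[k] for k in RIM],lambda q:rimpt(CASE,q),(0,0,255))
    A.append(a)
cv2.imwrite('pics/h1.png',np.hstack(A))"
```

```text
t: 6.38
ee_pos: [0.4978, 0.1843, 0.1194]
ee_rot: [0.768, 0.586, 0.207, -0.155]
contact_force: [0.1, 0.4, -1.0]
opening: 0.0106
finger_force: 78.4
d tool mm [-6.   1.5 43.3] in goal axes [-6.   1.5 43.3] rotvec [-0.0025  0.0005  0.0116] j [ 0.6   0.52 -0.97  2.14 -0.08  0.42 -0.44] F [ 0.1  0.4 -1. ] op 0.0106 t 6.38
```

View pics/h1.png

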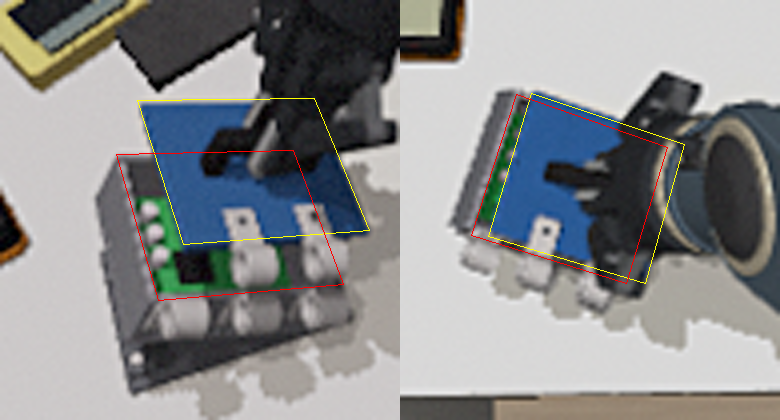

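The overlays nearly match in both views. In the scene panel the plate sits about 3 px (zoomed) below its yellow outline, and the rim about 3 px right and below its red one. I'll measure edge offsets at sub-pixel level so that camera bias cancels.

```bash
cat > e.py <<'E'
from h import *
def edge(ch,n,A,B,s0=.15,s1=.85,w=4):
    a,b=proj(n,[A,B]);t=(b-a)/np.linalg.norm(b-a);nv=np.array([-t[1],t[0]])
    k=np.arange(-w,w+.01,.1);s=np.linspace(s0,s1,40)
    P=a+(b-a)*s[:,None];X=(P[:,None]+k[None,:,None]*nv).astype(np.float32)
    v=cv2.remap(ch,X[...,0],X[...,1],cv2.INTER_LINEAR);m=cv2.GaussianBlur(v,(1,1),0).mean(0)
    g=np.gradient(cv2.GaussianBlur(m.reshape(1,-1),(0,0),4)[0]);i=np.abs(g).argmax()
    if not 3<i<len(k)-4: return None
    return k[i],nv,g[i]
def run():
  o=manip.get_obs();B=R.from_quat(o['ee_rot'])*R.from_euler('x',np.pi);org=o['ee_pos']-B.apply([0,0,.0226])
  Lf=lambda q:org+B.apply(np.array(q)/1e3)
  pl={"hf":(51,-44,15),"lf":(-51,-44,15),"ln":(-51,44,15),"hn":(51,44,15)}
  for n in("scene","top"):
    L=cv2.imread(f"pics/full_{n}.png").astype(np.float32);L=L[...,0]-L[...,2]
    G=cv2.imread(f"pics/{n}0.png").astype(np.float32).mean(2)
    for e,s0,s1 in(("hf-lf",.08,.6),("hf-hn",.1,.9),("hn-ln",.05,.25)):
        a,b=e.split("-");r=edge(L,n,Lf(pl[a]),Lf(pl[b]),s0,s1);print(n,"lid",e,r and (round(r[0],2),r[1].round(2),round(float(r[2]),1)))
    for e in("hf-lf","lf-ln","hf-hn","hn-ln"):
        a,b=e.split("-")
        for nm,q in(("out",1),("in",0)):
            P=lambda k:rimpt(CASE,np.array(RIM[k])-(0 if q else 4)*np.sign(RIM[k]))
            r=edge(G,n,P(a),P(b));print(n,"rim",nm,e,r and (round(r[0],2),r[1].round(2),round(float(r[2]),1)))
run()
E
python3 e.py
```

```text
scene lid hf-lf (np.float64(2.1), array([0.01, 1.  ]), 6.5)
scene lid hf-hn (np.float64(0.8), array([-0.95,  0.3 ]), -5.2)
scene lid hn-ln (np.float64(2.2), array([0.07, 1.  ]), -3.0)
scene rim out hf-lf (np.float64(1.1), array([0.03, 1.  ]), -5.2)
scene rim in hf-lf (np.float64(-0.4), array([0.03, 1.  ]), -5.2)
scene rim out lf-ln (np.float64(-0.5), array([-0.94,  0.35]), -5.0)
scene rim in lf-ln (np.float64(-2.2), array([-0.94,  0.35]), -5.1)
scene rim out hf-hn (np.float64(-0.5), array([-0.96,  0.28]), 2.7)
scene rim in hf-hn (np.float64(1.3), array([-0.96,  0.28]), 2.7)
scene rim out hn-ln (np.float64(-0.6), array([0.09, 1.  ]), 1.9)
scene rim in hn-ln (np.float64(1.1), array([0.08, 1.  ]), 1.9)
top lid hf-lf (np.float64(0.1), array([-0.32,  0.95]), 7.3)
top lid hf-hn (np.float64(0.5), array([-0.96, -0.29]), -5.3)
top lid hn-ln (np.float64(-0.3), array([-0.29,  0.96]), -6.1)
top rim out hf-lf (np.float64(0.8), array([-0.33,  0.94]), -5.3)
top rim in hf-lf (np.float64(-0.8), array([-0.33,  0.94]), -5.4)
top rim out lf-ln (np.float64(1.2), array([-0.96, -0.29]), 5.5)
top rim in lf-ln (np.float64(-0.3), array([-0.96, -0.29]), 5.6)
top rim out hf-hn (np.float64(-0.4), array([-0.95, -0.3 ]), 5.1)
top rim in hf-hn (np.float64(1.2), array([-0.95, -0.3 ]), 5.2)
top rim out hn-ln (np.float64(1.5), array([-0.3 ,  0.95]), 2.5)
top rim in hn-ln (np.float64(3.0), array([-0.3 ,  0.95]), 2.6)
```

Run:
```python
from h import *
k=np.arange(-4,4.1,.5);print("k",k.tolist())
for n in("scene","top"):
    G=cv2.imread(f"pics/{n}0.png").astype(np.float32).mean(2)
    for e in("hf-lf","lf-ln","hf-hn","hn-ln"):
        a,b=[proj(n,rimpt(CASE,RIM[x]))[0] for x in e.split("-")];t=(b-a)/np.linalg.norm(b-a);nv=np.array([-t[1],t[0]])
        c=proj(n,rimpt(CASE,(0,0,0)))[0]
        if nv@(c-a)<0: nv=-nv  # inward
        for s0,s1 in((.12,.4),(.6,.88)):
            P=a+(b-a)*np.linspace(s0,s1,30)[:,None];X=(P[:,None]+k[None,:,None]*nv).astype(np.float32)
            print(n,e,s0,cv2.remap(G,X[...,0],X[...,1],cv2.INTER_LINEAR).mean(0).round().astype(int).tolist())
```

```text
k [-4.0, -3.5, -3.0, -2.5, -2.0, -1.5, -1.0, -0.5, 0.0, 0.5, 1.0, 1.5, 2.0, 2.5, 3.0, 3.5, 4.0]
scene hf-lf 0.12 [192, 192, 193, 193, 193, 196, 198, 189, 177, 151, 121, 97, 75, 65, 58, 58, 59]
scene hf-lf 0.6 [192, 192, 192, 192, 193, 193, 195, 198, 191, 181, 158, 130, 105, 80, 67, 59, 58]
scene lf-ln 0.12 [193, 193, 194, 195, 191, 181, 168, 152, 137, 128, 129, 128, 120, 111, 103, 98, 98]
scene lf-ln 0.6 [192, 193, 193, 195, 198, 195, 177, 147, 113, 85, 84, 102, 121, 127, 120, 110, 102]
scene hf-hn 0.12 [101, 99, 98, 98, 98, 102, 110, 120, 127, 120, 98, 68, 57, 64, 75, 82, 84]
scene hf-hn 0.6 [99, 99, 99, 102, 109, 119, 127, 123, 105, 84, 76, 87, 106, 115, 119, 119, 115]
scene hn-ln 0.12 [126, 124, 122, 120, 117, 117, 123, 126, 126, 120, 108, 99, 89, 81, 70, 53, 44]
scene hn-ln 0.6 [124, 121, 118, 115, 117, 123, 126, 126, 119, 108, 99, 95, 95, 95, 95, 96, 97]
top hf-lf 0.12 [198, 198, 199, 200, 196, 185, 163, 140, 121, 94, 60, 44, 51, 68, 86, 101, 109]
top hf-lf 0.6 [198, 198, 198, 199, 199, 198, 191, 172, 146, 125, 102, 70, 49, 51, 66, 82, 94]
top lf-ln 0.12 [148, 116, 94, 86, 81, 69, 54, 39, 34, 55, 95, 122, 126, 115, 101, 90, 87]
top lf-ln 0.6 [184, 149, 115, 93, 87, 85, 75, 60, 46, 35, 42, 78, 115, 126, 118, 104, 92]
top hf-hn 0.12 [83, 83, 85, 86, 90, 101, 116, 128, 126, 100, 65, 45, 45, 57, 74, 97, 118]
top hf-hn 0.6 [85, 87, 88, 94, 105, 118, 125, 114, 84, 55, 43, 44, 46, 51, 59, 68, 77]
top hn-ln 0.12 [160, 158, 155, 153, 148, 135, 115, 99, 90, 87, 101, 119, 121, 114, 104, 90, 80]
top hn-ln 0.6 [161, 161, 153, 140, 127, 117, 112, 105, 102, 113, 121, 114, 105, 97, 87, 81, 80]
```

```bash
cat > s.py <<'E'
from h import *
# rim-centre line offsets (px along inward normal, rel. to CASE outer edge), at s=.26,.74
M={"scene":{"hf-lf":(.9,1.55),"lf-ln":(1.0,2.5),"hf-hn":(0.,-1.0),"hn-ln":(-.25,-.75)},
   "top":{"hf-lf":(-.25,.5),"lf-ln":(1.85,2.5),"hf-hn":(-.3,-1.0),"hn-ln":(1.75,1.0)}}
ML={"scene":{"hf-lf":2.1,"hf-hn":.8,"hn-ln":2.2},"top":{"hf-lf":.1,"hf-hn":.5,"hn-ln":-.3}}
tcp=np.array([0.4978,0.1843,0.1194]);B=R.from_quat([0.768,0.586,0.207,-0.155])*R.from_euler('x',np.pi);org=tcp-B.apply([0,0,.0226])
pl={"hf":(51,-44,15),"lf":(-51,-44,15),"ln":(-51,44,15),"hn":(51,44,15)}
def res(p):
    c=(p[0],p[1],p[2],p[3]);d=p[4];b={"scene":p[5:7],"top":p[7:9]};out=[]
    for n in M:
        for e,m in M[n].items():
            u,v=e.split("-");a,q=[proj(n,rimpt(CASE,RIM[k]))[0] for k in(u,v)];t=(q-a)/np.linalg.norm(q-a);nv=np.array([-t[1],t[0]])
            if nv@(proj(n,rimpt(CASE,(0,0,0)))[0]-a)<0: nv=-nv
            mid=lambda k:np.array(RIM[k])-2*np.sign(RIM[k])
            a2,q2=[proj(n,rimpt(c,mid(k)))[0]+b[n] for k in(u,v)]
            for s,mm in zip((.26,.74),m):
                out.append(((a2+(q2-a2)*s)-(a+(q-a)*s))@nv-mm)
        for e,m in ML[n].items():
            u,v=e.split("-");a,q=[proj(n,org+B.apply(np.array(pl[k])/1e3))[0] for k in(u,v)];t=(q-a)/np.linalg.norm(q-a);nv=np.array([-t[1],t[0]])
            a2=proj(n,org+B.apply((np.array(pl[u])+[d*1e3,0,0])/1e3))[0]+b[n]
            out.append(((a2-a)@nv-m)*1.4)
    return np.r_[out,np.array(p[5:9])*.3,(p[2]-.068)*1e3*.5,d*1e3*.3]
r=least_squares(res,[*CASE,0,0,0,0,0]);print(r.x.round(4),np.rad2deg(r.x[3]));print(r.fun.round(2))
E
python3 s.py
```

```text
[ 5.0760e-01  2.0620e-01  6.8800e-02  1.2425e+00 -3.0000e-04 -1.7080e-01
  1.9460e+00 -8.2220e-01 -2.2160e-01] 71.18754453945746
[ 0.32  0.44  0.6   0.08  0.19  0.17  0.28 -0.15 -0.22 -0.25 -0.38 -0.12
 -0.06 -0.19 -0.04  0.2   0.08  0.24  0.13 -0.07  0.32  0.45 -0.05  0.58
 -0.25 -0.07  0.42 -0.09]
```

```bash
sed -i 's/^CASE=.*/CASE=(.5076,.2062,.068,np.deg2rad(71.2))/' h.py
cat > g.py <<'E'
from h import *
import sys
go(rimpt(CASE,[float(v) for v in sys.argv[1:4]]),RC)
E
python3 g.py 0.3 0 36
```

```text
d tool mm [-4.1  0.8 21.6] in goal axes [-4.1  0.6 21.6] rotvec [-0.0234 -0.0005  0.0518] j [ 0.6   0.52 -0.97  2.14 -0.08  0.42 -0.44] F [-0.6  0.3 -0.5] op 0.0101 t 6.58
```

```bash
python3 jog.py '[[0,-0.004,0.001,0.01,-0.0234,-0.0005,0.0518],[0,0,0,0.01,0,0,0],[0,0,0,0,0,0,0],[0,0,0,0,0,0,0],[0,0,0,0,0,0,0]]'; python3 g.py 0.3 0 36
```

```text
t: 7.0
ee_pos: [0.5023, 0.1882, 0.1008]
ee_rot: [0.786, 0.562, 0.211, -0.151]
contact_force: [-0.8, 0.4, -0.8]
opening: 0.0103
finger_force: 78.4
d tool mm [ 0.1 -0.8  1.8] in goal axes [ 0.2 -0.8  1.8] rotvec [ 0.0001 -0.0006 -0.0009] j [ 0.54  0.53 -0.91  2.16 -0.08  0.34 -0.49] F [-0.8  0.4 -0.8] op 0.0103 t 7.0
```

```bash
python3 jog.py '[[0,0,-0.0008,0.005,0,0,0],[0,0,0,0.005,0,0,0],[0,0,0,0.004,0,0,0],[0,0,0,0,0,0,0],[0,0,0,0,0,0,0]]'; python3 g.py 0.3 0 12.6
python3 -c "
from h import *
A=[]
for n,(x,y,w,h) in(('scene',(160,245,90,85)),('top',(155,190,90,85))):
    im=grab(n,2);cv2.imwrite('pics/full2_%s.png'%n,im);A.append(cv2.resize(im[y:y+h,x:x+w],None,fx=4.4,fy=4.4,interpolation=cv2.INTER_CUBIC))
cv2.imwrite('pics/h2.png',np.hstack(A))"
```

```text
t: 7.42
ee_pos: [0.503, 0.1955, 0.0878]
ee_rot: [0.785, 0.562, 0.21, -0.151]
contact_force: [-0.0, 0.5, -1.0]
opening: 0.01
finger_force: 78.5
d tool mm [ 0.5  0.9 10.4] in goal axes [ 0.5  0.9 10.4] rotvec [-0.0017 -0.0001 -0.0009] j [ 0.5   0.55 -0.88  2.16 -0.07  0.31 -0.5 ] F [-0.   0.5 -1. ] op 0.01 t 7.42
```

View pics/h2.png

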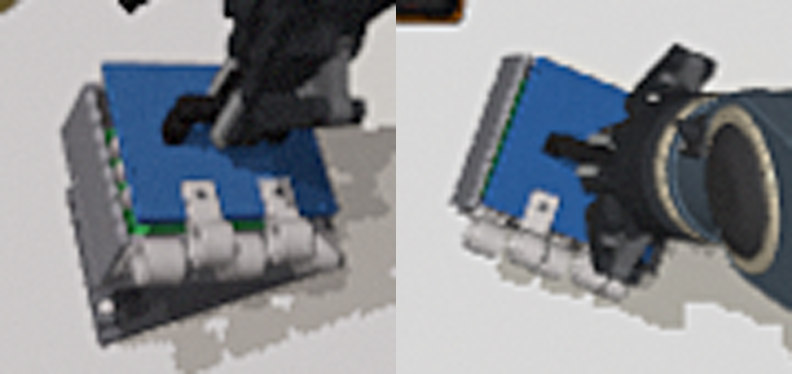

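The picture shows the cover parallel to and just above the rim, with its knuckles (210,240 and 285,235) dropping between the case's, and no contact force. I'll continue down.

```bash
python3 jog.py '[[0,0.0005,0.0008,0.003,0,0,0],[0,0,0,0.003,0,0,0],[0,0,0,0.002,0,0,0],[0,0,0,0,0,0,0],[0,0,0,0,0,0,0]]'; python3 g.py 0.3 0 12.6
```

```text
t: 8.03
ee_pos: [0.5054, 0.1993, 0.0812]
ee_rot: [0.786, 0.562, 0.21, -0.151]
contact_force: [0.4, -0.1, -1.3]
opening: 0.0103
finger_force: 78.6
d tool mm [-0.  -0.2  2.5] in goal axes [-0.  -0.2  2.5] rotvec [-0.0011 -0.0002 -0.001 ] j [ 0.48  0.56 -0.87  2.16 -0.06  0.29 -0.51] F [ 0.4 -0.1 -1.3] op 0.0103 t 8.03
```

```bash
python3 jog.py '[[0,0,0,0.001,0,0,0],[0,0,0,0.001,0,0,0],[0,0,0,0,0,0,0],[0,0,0,0,0,0,0]]'; python3 g.py 0.3 0 12.6
```

```text
t: 8.37
ee_pos: [0.5058, 0.2001, 0.0796]
ee_rot: [0.786, 0.562, 0.21, -0.151]
contact_force: [-0.7, 0.4, -1.4]
opening: 0.0095
finger_force: 78.5
d tool mm [-0.  -0.2  0.6] in goal axes [-0.  -0.2  0.6] rotvec [-0.0009 -0.0002 -0.001 ] j [ 0.47  0.57 -0.86  2.16 -0.06  0.29 -0.51] F [-0.7  0.4 -1.4] op 0.0095 t 8.37
```

```bash
python3 jog.py '[[0,0,0,0.001,0,0,0],[0,0,0,0.001,0,0,0],[0,0,0,0,0,0,0],[0,0,0,0,0,0,0]]'; python3 g.py 0.3 0 12.6
```

```text
t: 8.7
ee_pos: [0.506, 0.2007, 0.0784]
ee_rot: [0.786, 0.562, 0.21, -0.151]
contact_force: [-3.2, -3.7, 9.3]
opening: 0.0103
finger_force: 80.1
d tool mm [ 0.  -0.3 -0.8] in goal axes [ 0.  -0.3 -0.8] rotvec [-0.0007  0.0005 -0.0009] j [ 0.47  0.57 -0.86  2.16 -0.06  0.29 -0.51] F [-3.2 -3.7  9.3] op 0.0103 t 8.7
```

Contact builds at the expected depth, so the cover is seated. Release and retract.

```bash
python3 jog.py '[[0.04,0,0,0,0,0,0],[0.04,0,0,0,0,0,0],[0.04,0,0,0,0,0,0],[0.04,0,0,0,0,0,0],[0.04,0,0,-0.02,0,0,0],[0.04,0,0,-0.03,0,0,0],[0.04,0,0,-0.04,0,0,0],[0.04,0,0,-0.04,0,0,0]]'
python3 - <<'E'
from h import *
# pin: top-view measurement with bias corrections (scene +1.95px row, top -0.8px col)
bt=np.array([-.82,-.22]);bs=np.array([-.17,1.95])
for n,b,d in(("scene",bs,((373.3,220),(325.4,207.84))),("top",bt,((371.5,260),(342.2,219.8)))):
    P=[plane(n,np.array(q)-b,.007)[:2] for q in d];v=P[1]-P[0];print(n,np.round(P,4).tolist(),np.rad2deg(np.arctan2(v[1],v[0])),np.linalg.norm(v))
print(tri(np.array((325.38,207.84))-bs,np.array((342.22,219.79))-bt))
go([.53,-.161,.12],toolR(np.deg2rad(34)))
E
```

```text
t: 9.37
ee_pos: [0.4842, 0.1396, 0.1912]
ee_rot: [0.785, 0.563, 0.21, -0.152]
contact_force: [1.5, -1.1, 0.9]
opening: 0.0402
finger_force: 0.0
scene [[0.4244, -0.2346], [0.5321, -0.1667]] 32.26525647265721 0.12727338423082557
top [[0.4228, -0.2342], [0.5282, -0.1627]] 34.1278199921263 0.12741671639600602
(array([ 0.52720769, -0.1616109 ,  0.01510709]), np.float64(0.7249471725472091))
d tool mm [-269.1  140.   -73.9] in goal axes [-130.1  274.8   71.2] rotvec [-0.1737 -0.5042  0.6348] j [ 0.86  0.39 -1.13  2.12 -0.19  0.59 -0.37] F [ 1.5 -1.1  0.9] op 0.0402 t 9.37
```

Run:
```python
from h import *
bt=np.array([-.82,-.22]);bs=np.array([-.17,1.95])
for n,b in(("scene",bs),("top",bt)):
    im=cv2.imread(f"pics/{n}0.png");h=cv2.cvtColor(im,cv2.COLOR_BGR2HSV)
    x0,y0=(310,195) if n=="scene" else (325,200)
    o=np.array([x0,y0]);h=h[y0:y0+75,x0:x0+75]
    m=cv2.inRange(h,(12,90,60),(38,255,255));r=cv2.inRange(h,(0,130,60),(9,255,255))|cv2.inRange(h,(172,130,60),(180,255,255))
    def big(m):
        k,l,st,_=cv2.connectedComponentsWithStats(m);return np.argwhere(l==1+st[1:,4].argmax())[:,::-1]+o-b
    B=np.array([plane(n,q,.008)[:2] for q in big(m)]);Rd=np.array([plane(n,q,.013)[:2] for q in big(r)])
    c=B.mean(0);v=np.linalg.svd(B-c)[2][0];v*=np.sign(v[0]);s=(B-c)@v;sr=(Rd-c)@v;w=np.array([-v[1],v[0]])
    print(n,"yaw",np.rad2deg(np.arctan2(v[1],v[0])),"tip",c+v*s.min(),"L",np.ptp(s),"red along",np.percentile(sr,[2,50,98])-s.max(),"red ctr",c+v*np.median(sr),"lat",((Rd-c)@w).mean())
```

```text
scene yaw 32.86262098153743 tip [ 0.42451307 -0.2333019 ] L 0.10634712986031082 red along [0.00043229 0.01860586 0.03706122] red ctr [ 0.52947034 -0.16549908] lat 0.004574930643795166
top yaw 33.99620016513507 tip [ 0.4232011  -0.23346776] L 0.10692944738875787 red along [0.00128713 0.01989203 0.03821776] red ctr [ 0.52834558 -0.16255706] lat 0.00089454447359477
```

```bash
python3 jog.py '[[0.055,0,0,0,-0.0249,-0.0721,0.0907],[0.055,0,0,0,-0.0249,-0.0721,0.0907],[0.055,0,0,0,-0.0249,-0.0721,0.0907],[0.055,0,0,0,-0.0249,-0.0721,0.0907],[0.055,0,0,0,-0.0249,-0.0721,0.0907],[0.055,0,0,0,-0.0249,-0.0721,0.0907],[0.055,0,0,0,-0.0249,-0.0721,0.0907],[0.055,0,0,0,0,0,0]]'
python3 jog.py '[[0.055,-0.0145,0.0305,0.008,0,0,0],[0.055,-0.0145,0.0305,0.008,0,0,0],[0.055,-0.0145,0.0305,0.008,0,0,0],[0.055,-0.0145,0.0305,0.008,0,0,0],[0.055,-0.0145,0.0305,0.008,0,0,0],[0.055,-0.0145,0.0305,0.008,0,0,0],[0.055,-0.0145,0.0305,0.008,0,0,0],[0.055,-0.0145,0.0305,0.008,0,0,0]]'
python3 -c "
from h import *
go([.531,-.1625,.05],toolR(np.deg2rad(33.6)))"
```

```text
t: 10.03
ee_pos: [0.4863, 0.1433, 0.191]
ee_rot: [0.955, 0.295, 0.003, -0.001]
contact_force: [1.0, -0.0, 1.0]
opening: 0.0552
finger_force: 0.0
t: 10.7
ee_pos: [0.5258, -0.1296, 0.1256]
ee_rot: [0.956, 0.294, 0.003, -0.001]
contact_force: [0.8, 0.2, -0.1]
opening: 0.0552
finger_force: 0.0
d tool mm [-14.6  30.1  75.5] in goal axes [-13.8  30.3  75.6] rotvec [ 0.0006 -0.0057  0.0112] j [ 0.57  0.42 -0.52  1.94  0.27  0.84 -1.06] F [ 0.8  0.2 -0.1] op 0.0552 t 10.7
```

```bash
python3 jog.py '[[0.055,-0.014,0.03,0,0,-0.0055,0.0112],[0.055,0,0,0.02,0,0,0],[0.055,0,0,0.03,0,0,0],[0.055,0,0,0.02,0,0,0],[0.055,0,0,0,0,0,0],[0.055,0,0,0,0,0,0],[0.055,0,0,0,0,0,0]]'
python3 -c "
from h import *
go([.531,-.1625,.005],toolR(np.deg2rad(33.6)))
im=grab('scene',2);cv2.imwrite('pics/p1.png',cv2.resize(im[170:250,290:400],None,fx=5,fy=5,interpolation=cv2.INTER_CUBIC))"
```

```text
t: 11.28
ee_pos: [0.5322, -0.1604, 0.0572]
ee_rot: [0.957, 0.289, 0.001, 0.001]
contact_force: [0.4, -0.1, 1.1]
opening: 0.0554
finger_force: 0.0
d tool mm [-2.2  1.  52.2] in goal axes [-2.1  1.1 52.2] rotvec [ 0.0018 -0.0006 -0.001 ] j [ 0.57  0.54 -0.46  1.95  0.35  0.73 -1.08] F [ 0.4 -0.1  1.1] op 0.0554 t 11.28
```

View pics/p1.png

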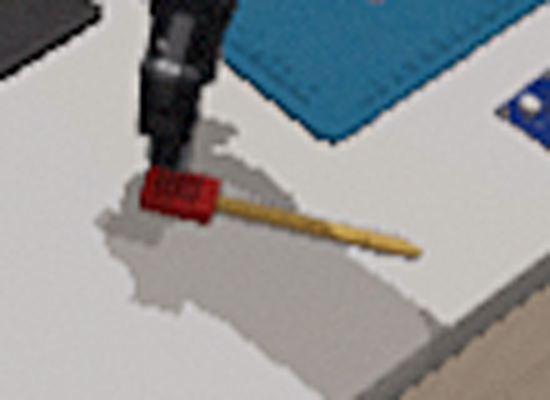

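The gripper hovers above the red head at (180,190), lined up along the pin. Descend and grip.

```bash
python3 jog.py '[[0.055,-0.002,0.001,0.015,0,0,0],[0.055,0,0,0.015,0,0,0],[0.055,0,0,0.015,0,0,0],[0.055,0,0,0.007,0,0,0],[0.055,0,0,0,0,0,0],[0.055,0,0,0,0,0,0]]'
python3 jog.py '[[0,0,0,0,0,0,0],[0,0,0,0,0,0,0],[0,0,0,0,0,0,0],[0,0,0,0,0,0,0],[0,0,0,0,0,0,0],[0,0,0,0,0,0,0]]' 80
python3 -c "
from h import *
go([.531,-.1625,.005],toolR(np.deg2rad(33.6)))"
```

```text
t: 11.88
ee_pos: [0.531, -0.1622, 0.0049]
ee_rot: [0.958, 0.288, -0.0, 0.001]
contact_force: [0.2, 0.7, 0.3]
opening: 0.0549
finger_force: 0.0
t: 12.38
ee_pos: [0.5313, -0.1623, 0.0056]
ee_rot: [0.958, 0.288, 0.0, 0.001]
contact_force: [-1.2, 0.2, 5.3]
opening: 0.0234
finger_force: 77.5
d tool mm [-0.3 -0.   0.6] in goal axes [-0.3 -0.   0.6] rotvec [ 0.0025  0.0003 -0.0015] j [ 0.53  0.61 -0.41  1.98  0.4   0.63 -1.13] F [-1.2  0.2  5.3] op 0.0234 t 12.38
```

```bash
python3 jog.py '[[0,0,0,-0.01,0,0,0],[0,0,0,-0.03,0,0,0],[0,0,0,-0.04,0,0,0],[0,0,0,-0.04,0,0,0],[0,0,0,-0.04,0,0,0],[0,0,0,-0.04,0,0,0],[0,0,0,-0.02,0,0,0],[0,0,0,0,0,0,0]]'; python3 g.py 203 58 2.6; python3 -c "
from h import *
print(rimpt(CASE,(203,58,2.6)))"
```

```text
t: 13.05
ee_pos: [0.5337, -0.1621, 0.2308]
ee_rot: [0.958, 0.288, 0.004, 0.004]
contact_force: [-0.2, -0.2, -0.2]
opening: 0.0235
finger_force: 77.8
d tool mm [ 283.8 -474.7   55.8] in goal axes [ 416.3 -201.4  308.5] rotvec [ 0.1836  0.5022 -0.6395] j [ 0.66  0.32 -0.55  1.8   0.19  1.06 -0.95] F [-0.2 -0.2 -0.2] op 0.0235 t 13.05
[0.50893072 0.39008469 0.17175167]
```

```bash
python3 jog.py '[[0,0.02,-0.034,0,0,0,0],[0,0.02,-0.034,0,0,0,0],[0,0.02,-0.034,0,0,0,0],[0,0.02,-0.034,0,0,0,0],[0,0.02,-0.034,0,0,0,0],[0,0.02,-0.034,0,0,0,0],[0,0.02,-0.034,0,0,0,0],[0,0,0,0,0,0,0]]'; python3 jog.py '[[0,0.02,-0.034,0,0,0,0],[0,0.02,-0.034,0,0,0,0],[0,0.02,-0.034,0,0,0,0],[0,0.02,-0.034,0,0,0,0],[0,0.02,-0.034,0,0,0,0],[0,0.02,-0.034,0,0,0,0],[0,0.02,-0.034,0,0,0,0],[0,0,0,0,0,0,0]]'; python3 g.py 203 58 2.6
```

```text
t: 13.72
ee_pos: [0.5134, 0.1237, 0.2241]
ee_rot: [0.956, 0.295, 0.0, -0.002]
contact_force: [0.4, 1.1, 0.4]
opening: 0.0234
finger_force: 77.8
t: 14.38
ee_pos: [0.4966, 0.3986, 0.223]
ee_rot: [0.956, 0.294, -0.001, -0.003]
contact_force: [-0.9, 0.7, -0.6]
opening: 0.0232
finger_force: 77.9
d tool mm [ 5.4 14.3 51.2] in goal axes [-29.2  14.4  42.4] rotvec [ 0.1626  0.5031 -0.6331] j [-0.25  0.5  -0.69  1.61  0.34  1.15 -2.  ] F [-0.9  0.7 -0.6] op 0.0232 t 14.38
```

```bash
python3 jog.py '[[0,0,0,0,0.0232,0.0719,-0.0904],[0,0,0,0,0.0232,0.0719,-0.0904],[0,0,0,0,0.0232,0.0719,-0.0904],[0,0,0,0,0.0232,0.0719,-0.0904],[0,0,0,0,0,0,0]]'; python3 g.py 203 58 2.6
```

```text
t: 14.8
ee_pos: [0.5004, 0.3849, 0.221]
ee_rot: [0.88, 0.451, 0.121, -0.083]
contact_force: [-0.7, -1.3, -0.9]
opening: 0.0235
finger_force: 77.9
d tool mm [-5.3  5.8 49.6] in goal axes [-18.    6.4  46.5] rotvec [ 0.0809  0.2248 -0.281 ] j [-0.01  0.42 -0.85  1.82  0.32  0.77 -1.59] F [-0.7 -1.3 -0.9] op 0.0235 t 14.8
```

j7 is moving away from its limit. Continue.

```bash
python3 jog.py '[[0,0,0,0,0.027,0.075,-0.0937],[0,0,0,0,0.027,0.075,-0.0937],[0,0,0,0,0.027,0.075,-0.0937],[0,0,0,0,0,0,0],[0,0,0,0,0,0,0]]'; python3 g.py 203 58 2.6
```

```text
t: 15.22
ee_pos: [0.5022, 0.3876, 0.2222]
ee_rot: [0.787, 0.56, 0.211, -0.152]
contact_force: [0.2, 0.9, -1.2]
opening: 0.0236
finger_force: 77.9
d tool mm [-21.4   5.7  45.9] in goal axes [-21.3   5.6  45.9] rotvec [-0.0003 -0.0015 -0.0059] j [ 0.26  0.47 -1.07  1.93  0.25  0.53 -1.19] F [ 0.2  0.9 -1.2] op 0.0236 t 15.22
```

```bash
python3 jog.py '[[0,-0.007,0.002,0.016,0,-0.0015,-0.006],[0,-0.007,0.002,0.016,0,0,0],[0,-0.0072,0.0017,0.014,0,0,0],[0,0,0,0,0,0,0],[0,0,0,0,0,0,0]]'; python3 g.py 203 58 2.6
python3 - <<'E'
from h import *
bt=np.array([-.82,-.22]);bs=np.array([-.17,1.95])
o=manip.get_obs();T=R.from_quat(o['ee_rot'])
A=[]
for n,b,(x,y,w,h) in(('scene',bs,(120,225,110,95)),('top',bt,(100,180,110,95))):
    im=grab(n,2);cv2.imwrite(f'pics/full3_{n}.png',im);f=3.6;a=cv2.resize(im[y:y+h,x:x+w],None,fx=f,fy=f,interpolation=cv2.INTER_CUBIC)
    z=lambda P:((proj(n,P)+b-[x,y]+.5)*f-.5).round().astype(int).reshape(-1,1,2)
    cv2.polylines(a,[z([o['ee_pos']+T.apply([s,0,-.0014]) for s in(-.13,-.022)])],False,(0,255,255),1)
    cv2.polylines(a,[z([rimpt(CASE,(s,58,4)) for s in(48,-48)])],False,(0,0,255),1)
    A.append(a)
cv2.imwrite('pics/p2.png',np.hstack(A))
# brass measurement
for n,b in(('scene',bs),('top',bt)):
    im=cv2.imread(f'pics/full3_{n}.png');hh=cv2.cvtColor(im,cv2.COLOR_BGR2HSV)
    ends=(proj(n,[o['ee_pos']+T.apply([s,0,-.0014]) for s in(-.13,-.022)])+b);m=cv2.inRange(hh,(12,90,60),(38,255,255))
    reg=np.zeros_like(m);cv2.line(reg,ends[0].round().astype(int).tolist(),ends[1].round().astype(int).tolist(),255,16);m&=reg
    q=np.argwhere(m)[:,::-1].astype(float);e=(ends[0]-ends[1]);L=np.linalg.norm(e);e/=L;nv=np.array([-e[1],e[0]])
    s=(q-ends[1])@e;l=(q-ends[1])@nv;k=np.polyfit(s,l,1)
    print(n,len(q),"pred len px",L,"tip dir",e.round(2),"along range",np.percentile(s,[1,99]),"lateral at shoulder,tip",np.polyval(k,[0,L]).round(2),"nv",nv.round(2))
E
```

```text
t: 15.63
ee_pos: [0.5077, 0.394, 0.1731]
ee_rot: [0.783, 0.565, 0.212, -0.151]
contact_force: [-0.6, 0.9, -0.1]
opening: 0.0234
finger_force: 78.0
d tool mm [-3.5  2.4 -0.5] in goal axes [-3.5  2.5 -0.5] rotvec [-0.0014 -0.0022  0.0078] j [ 0.17  0.52 -0.97  1.96  0.32  0.43 -1.22] F [-0.6  0.9 -0.1] op 0.0234 t 15.63
scene 212 pred len px 60.16138982717947 tip dir [ 1.   -0.06] along range [12.50768843 60.37248219] lateral at shoulder,tip [-1.46  1.22] nv [0.06 1.  ]Traceback (most recent call last):
  File "<stdin>", line 18, in <module>
    raise TypeError("expected non-empty vector for x")
TypeError: expected non-empty vector for x
```

View pics/p2.png

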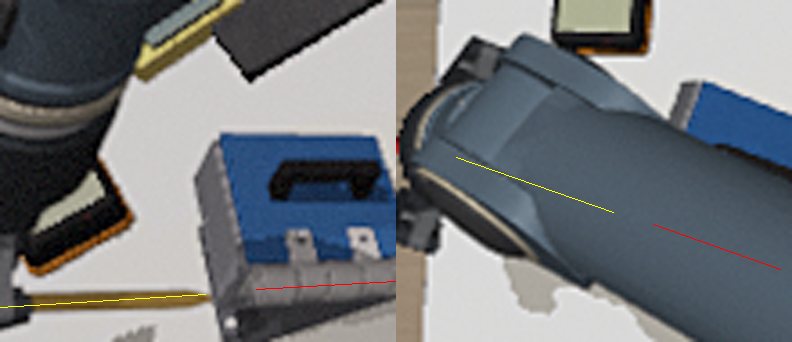

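The cover is seated, with its handle at (325,180) and the knuckle row at (245–395, 285) in the left panel. The pin points at the hinge mouth, with its tip at (210,297). The arm hides the pin in the top view, so from here I'll work numerically.

Run:
```python
from h import *
o=manip.get_obs();T=R.from_quat(o['ee_rot']);b=np.array([-.17,1.95]);n='scene'
im=cv2.imread('pics/full3_scene.png');hh=cv2.cvtColor(im,cv2.COLOR_BGR2HSV)
red=cv2.inRange(hh,(0,130,50),(9,255,255))|cv2.inRange(hh,(172,130,50),(180,255,255))
q=np.argwhere(red[280:330,60:150]);print("red",len(q),(q.min(0)+[280,60],q.max(0)+[280,60]) if len(q) else 0)
for s in(-.130,-.1,-.06,-.022): print(s,(proj(n,o['ee_pos']+T.apply([s,0,-.0014]))+b).round(1))
S=hh[...,1].astype(int);
for c in list(range(120,180,5))+[177,178,179,181]:
    col=im[295:322,c].astype(int); sat=col[:,2]-col[:,0]
    w=np.where(sat>25)[0]; print(c,w.min()+295 if len(w) else None,w.max()+295 if len(w) else None,"cen",round((np.clip(sat,15,None)-15)@np.arange(295,322)/max(1,(np.clip(sat,15,None)-15).sum()),2),im[305,c])
# knuckle brightness along hinge-normal at mouth columns
for xr in(44,39,34): 
    p=(proj(n,rimpt(CASE,(xr,58,4)))+b)[0]
    print(xr,p.round(1),im[int(p[1])-10:int(p[1])+11,int(round(p[0]))].mean(1).round().astype(int).tolist())
```

```text
red 106 (array([284,  93]), array([317, 144]))
-0.13 [[176.4 305.6]]
-0.1 [[160.8 306.5]]
-0.06 [[138.7 307.8]]
-0.022 [[116.3 309.1]]
120 None None cen 0.0 [94 93 92]
125 296 297 cen 296.3 [43 42 39]
130 299 311 cen 305.07 [197 197 200]
135 296 310 cen 302.57 [190 191 194]
140 295 310 cen 303.47 [191 190 194]
145 306 310 cen 308.27 [180 184 187]
150 306 310 cen 308.12 [174 179 184]
155 306 310 cen 308.11 [175 176 181]
160 306 310 cen 307.87 [170 174 177]
165 306 310 cen 307.82 [170 173 178]
170 306 310 cen 307.63 [151 157 164]
175 307 309 cen 307.58 [194 196 198]
177 307 308 cen 307.46 [206 207 209]
178 307 308 cen 307.52 [143 144 146]
179 None None cen 0.0 [84 77 77]
181 None None cen 0.0 [119 115 116]
44 [192.7 304.7] [61, 60, 63, 52, 69, 100, 118, 128, 137, 129, 119, 119, 114, 115, 109, 83, 55, 45, 50, 40, 41]
39 [195.2 304.6] [58, 55, 69, 47, 66, 99, 109, 122, 128, 125, 125, 126, 121, 109, 97, 78, 51, 48, 49, 50, 60]
34 [197.6 304.4] [55, 55, 63, 52, 66, 90, 108, 118, 123, 124, 123, 121, 118, 110, 97, 74, 50, 47, 51, 51, 48]
```

```bash
cat > m.py <<'E'
from h import *
b=np.array([-.17,1.95])
def meas():
    o=manip.get_obs();T=R.from_quat(o['ee_rot']);im=grab('scene',3).astype(np.float32);S=im[...,2]-im[...,0]
    f=lambda s:o['ee_pos']+T.apply([s,0,-.0014])
    out=[];J=[]
    for s in np.arange(-.122,-.069,.004):
        p,p2=proj('scene',[f(s-.002),f(s+.002)])+b;t=(p-p2)/np.linalg.norm(p-p2);nv=np.array([-t[1],t[0]]);c=(p+p2)/2
        k=np.arange(-7,7.01,.25);X=(c+k[:,None]*nv).astype(np.float32)
        v=cv2.remap(S,X[:,:1],X[:,1:],cv2.INTER_LINEAR)[:,0];w=np.clip(v-15,0,None)
        if w.max()<20: continue
        i=w.argmax();w[abs(k-k[i])>3]=0
        # jacobian of lateral px per m of tool y,z
        j=[(proj('scene',f(s)+T.apply(d))-proj('scene',f(s)))[0]@nv/1e-3 for d in([0,1e-3,0],[0,0,1e-3])]
        out.append((s,w@k/w.sum()));J.append(j)
    out=np.array(out);k=np.polyfit(out[:,0],out[:,1],1);print("n",len(out),"lat at grip, tip",np.polyval(k,[0,-.13]).round(2),"std",np.std(out[:,1]-np.polyval(k,out[:,0])).round(2),"J px/mm y,z",(np.mean(J,0)/1e3).round(3))
meas()
E
python3 m.py; python3 jog.py '[[0,0,0.0025,0,0.1,0,0.0078],[0,0,0,0,0.1,0,0],[0,0,0,0,0.1,0,0],[0,0,0,0,0.1,0,0],[0,0,0,0,0,0,0],[0,0,0,0,0,0,0]]'; python3 m.py
```

```text
n 14 lat at grip, tip [-0.38  0.96] std 0.11 J px/mm y,z [-0.475  0.283]
t: 16.48
ee_pos: [0.5122, 0.3906, 0.1717]
ee_rot: [0.741, 0.591, 0.096, -0.305]
contact_force: [-0.9, 0.1, -0.1]
opening: 0.0235
finger_force: 78.1
n 14 lat at grip, tip [-0.54  0.55] std 0.11 J px/mm y,z [-0.323  0.445]
```

```bash
python3 jog.py '[[0,0,0,0,-0.12,0,0],[0,0,0,0,-0.12,0,0],[0,0,0,0,-0.12,0,0],[0,0,0,0,-0.12,0,0],[0,0,0,0,-0.12,0,0],[0,0,0,0,-0.1,0,0],[0,0,0,0,-0.1,0,0],[0,0,0,0,0,0,0]]'; python3 jog.py '[[0,0,0,0,0,0,0]]'; python3 m.py
```

```text
t: 17.3
ee_pos: [0.5059, 0.3935, 0.1671]
ee_rot: [0.797, 0.534, 0.28, -0.038]
contact_force: [-0.1, 0.9, -0.8]
opening: 0.0231
finger_force: 78.1
t: 17.38
ee_pos: [0.5086, 0.3921, 0.1665]
ee_rot: [0.798, 0.532, 0.279, -0.038]
contact_force: [-0.1, -0.1, -0.9]
opening: 0.0235
finger_force: 78.1
n 14 lat at grip, tip [-2.04  0.62] std 0.12 J px/mm y,z [-0.531  0.142]
```

```bash
python3 m.py; python3 jog.py '[[0,0,0,0,0.1,0,0],[0,0,0,0,0.1,0,0],[0,0,0,0,0.1,0,0],[0,0,0,0,0.1,0,0],[0,0,0,0,0,0,0],[0,0,0,0,0,0,0],[0,0,0,0,0,0,0],[0,0,0,0,0,0,0]]';python3 m.py; python3 m.py;  python3 g.py 203 58 2.6
```

```text
n 14 lat at grip, tip [-1.24  0.82] std 0.12 J px/mm y,z [-0.527  0.143]
t: 18.35
ee_pos: [0.511, 0.3891, 0.1604]
ee_rot: [0.784, 0.569, 0.182, -0.167]
contact_force: [0.3, -0.2, -1.1]
opening: 0.0232
finger_force: 78.1
n 14 lat at grip, tip [-0.61  1.04] std 0.17 J px/mm y,z [-0.451  0.304]
n 14 lat at grip, tip [-0.98  0.87] std 0.18 J px/mm y,z [-0.452  0.304]
d tool mm [ 5.  -3.1 -9.7] in goal axes [ 5.3 -2.5 -9.7] rotvec [-0.0602  0.0276 -0.0027] j [ 0.2   0.59 -1.02  1.92  0.34  0.51 -1.21] F [-0.  -0.4 -0. ] op 0.0236 t 18.65
```

```bash
python3 jog.py '[[0,0.005,-0.002,-0.0097,-0.06,0.0276,-0.0227],[0,0,0,0,0,0,0],[0,0,0,0,0,0,0],[0,0,0,0,0,0,0]]';python3 m.py; python3 g.py 203 58 2.6
```

```text
t: 18.98
ee_pos: [0.5108, 0.3891, 0.1713]
ee_rot: [0.78, 0.569, 0.212, -0.149]
contact_force: [0.2, -0.4, -0.1]
opening: 0.0235
finger_force: 78.0
n 14 lat at grip, tip [-1.14  1.09] std 0.19 J px/mm y,z [-0.47   0.282]
d tool mm [ 0.8 -2.5 -0.6] in goal axes [ 0.8 -2.5 -0.6] rotvec [-0.0016 -0.0006  0.0165] j [ 0.19  0.54 -1.    1.96  0.36  0.44 -1.24] F [-1.   0.2  0.8] op 0.0237 t 19.13
```

```bash
python3 jog.py '[[0,-0.005,-0.002,0,0,0,-0.01],[0,-0.005,0,0,0,0,0],[0,-0.004,0,0,0,0,0],[0,0,0,0,0,0,0],[0,0,0,0,0,0,0]]';python3 g.py 181 58 2.6; python3 jog.py '[[0,-0.004,0,0,0,0,0],[0,-0.004,0,0,0,0,0],[0,0,0,0,0,0,0],[0,0,0,0,0,0,0]]'; python3 g.py 181 58 2.6
```

```text
t: 19.55
ee_pos: [0.5053, 0.3775, 0.1638]
ee_rot: [0.778, 0.573, 0.212, -0.148]
contact_force: [-0.0, -0.1, -0.5]
opening: 0.0233
finger_force: 78.1
d tool mm [-6.7 -0.8 -0.4] in goal axes [-6.7 -0.6 -0.4] rotvec [-0.0012 -0.0005  0.0268] j [ 0.22  0.54 -1.01  1.99  0.37  0.42 -1.22] F [-0.  -0.1 -0.5] op 0.0233 t 19.55
t: 19.88
ee_pos: [0.5032, 0.3711, 0.16]
ee_rot: [0.778, 0.573, 0.212, -0.148]
contact_force: [0.3, 0.2, -1.0]
opening: 0.0234
finger_force: 78.1
d tool mm [ 1.  -0.6 -0.3] in goal axes [ 1.  -0.7 -0.3] rotvec [-0.0011 -0.0006  0.0273] j [ 0.23  0.54 -1.01  2.    0.37  0.41 -1.21] F [ 0.3  0.2 -1. ] op 0.0234 t 19.88
```

```bash
python3 jog.py '[[0,-0.003,0,0,0,0,0],[0,-0.003,0,0,0,0,0],[0,-0.003,0,0,0,0,0],[0,0,0,0,0,0,0],[0,0,0,0,0,0,0]]';python3 g.py 171 58 2.6; python3 m.py
```

```text
t: 20.3
ee_pos: [0.5009, 0.3638, 0.1555]
ee_rot: [0.777, 0.573, 0.212, -0.148]
contact_force: [0.3, -0.1, -0.8]
opening: 0.0235
finger_force: 78.1
d tool mm [-0.  -0.9 -0.3] in goal axes [-0.  -0.9 -0.3] rotvec [-0.0011 -0.0007  0.0273] j [ 0.25  0.54 -1.01  2.01  0.37  0.4  -1.2 ] F [ 0.3 -0.1 -0.8] op 0.0235 t 20.3
n 14 lat at grip, tip [-1.16  1.05] std 0.17 J px/mm y,z [-0.46   0.273]
```

```bash
python3 jog.py '[[0,-0.004,0,0,0,0,0],[0,-0.004,0,0,0,0,0],[0,-0.004,0,0,0,0,0],[0,0,0,0,0,0,0],[0,0,0,0,0,0,0]]';python3 g.py 159 58 2.6
cat > v.py <<'E'
from h import *
im=grab('scene',3).astype(np.float32);S=im[...,2]-im[...,0];b=np.array([-.17,1.95])
print("sat max along hinge line by rim x:")
for x in range(72,-64,-4):
    p=(proj('scene',rimpt(CASE,(x,58,4)))+b)[0];q=S[int(p[1])-8:int(p[1])+9,int(round(p[0]))];print((x,int(q.max()),int(p[1])-8+int(q.argmax())),end=" ")
E
python3 v.py
```

```text
t: 20.87
ee_pos: [0.4979, 0.3536, 0.1493]
ee_rot: [0.778, 0.573, 0.212, -0.148]
contact_force: [-1.1, -0.3, -0.4]
opening: 0.0234
finger_force: 78.1
d tool mm [ 0.3 -1.3 -0.4] in goal axes [ 0.2 -1.3 -0.4] rotvec [-0.0011 -0.0004  0.027 ] j [ 0.27  0.54 -1.02  2.03  0.37  0.39 -1.19] F [-1.1 -0.3 -0.4] op 0.0234 t 20.87
sat max along hinge line by rim x:
(72, 82, 305) (68, 82, 303) (64, 85, 303) (60, 82, 303) (56, 81, 303) (52, 84, 303) (48, 85, 304) (44, 22, 304) (40, 7, 300) (36, 6, 300) (32, 6, 299) (28, 7, 306) (24, 7, 296) (20, 6, 296) (16, 8, 296) (12, 7, 301) (8, 6, 298) (4, 6, 300) (0, 7, 298) (-4, 6, 298) (-8, 7, 300) (-12, 10, 295) (-16, 9, 311) (-20, 10, 311) (-24, 12, 310) (-28, 12, 310) (-32, 13, 309) (-36, 10, 308) (-40, 12, 309) (-44, 11, 308) (-48, 12, 309) (-52, 11, 307) (-56, 13, 302) (-60, 13, 303)
```

```bash
python3 jog.py '[[0,-0.006,-0.0004,0,0,0,0],[0,-0.006,-0.0004,0,0,0,0],[0,-0.006,-0.0004,0,0,0,0],[0,-0.006,-0.0002,0,0,0,0],[0,0,0,0,0,0,0],[0,0,0,0,0,0,0]]';python3 g.py 135 58 2.6
```

```text
t: 21.52
ee_pos: [0.4904, 0.334, 0.1372]
ee_rot: [0.778, 0.573, 0.212, -0.148]
contact_force: [-0.7, 0.7, -1.1]
opening: 0.0233
finger_force: 78.0
d tool mm [ 0.4 -0.5 -0.4] in goal axes [ 0.4 -0.5 -0.4] rotvec [-0.0012 -0.0004  0.0267] j [ 0.31  0.54 -1.02  2.08  0.38  0.36 -1.17] F [-0.7  0.7 -1.1] op 0.0233 t 21.52
```

```bash
python3 jog.py '[[0,-0.006,-0.0002,0,0,0,0],[0,-0.006,-0.0002,0,0,0,0],[0,-0.006,-0.0002,0,0,0,0],[0,-0.006,-0.0002,0,0,0,0],[0,0,0,0,0,0,0],[0,0,0,0,0,0,0]]';python3 g.py 111 58 2.6
```

```text
t: 22.02
ee_pos: [0.4836, 0.3145, 0.1253]
ee_rot: [0.778, 0.573, 0.212, -0.148]
contact_force: [0.6, 0.4, -0.5]
opening: 0.0235
finger_force: 78.0
d tool mm [ 0.3 -0.4 -0.4] in goal axes [ 0.3 -0.4 -0.4] rotvec [-0.0012 -0.0005  0.0269] j [ 0.35  0.55 -1.03  2.11  0.38  0.33 -1.15] F [ 0.6  0.4 -0.5] op 0.0235 t 22.02
```

```bash
python3 jog.py '[[0,-0.006,-0.0002,0,0,0,0],[0,-0.006,-0.0002,0,0,0,0],[0,-0.006,-0.0002,0,0,0,0],[0,-0.006,-0.0002,0,0,0,0],[0,0,0,0,0,0,0],[0,0,0,0,0,0,0]]';python3 g.py 70 58 2.6; python3 v.py
```

```text
t: 22.52
ee_pos: [0.4768, 0.2948, 0.1133]
ee_rot: [0.778, 0.573, 0.212, -0.148]
contact_force: [0.6, 0.8, -0.5]
opening: 0.0235
finger_force: 78.0
d tool mm [-16.7  -0.7  -0.4] in goal axes [-16.7  -0.3  -0.4] rotvec [-0.0012 -0.0005  0.0267] j [ 0.39  0.56 -1.03  2.15  0.4   0.3  -1.13] F [ 0.6  0.8 -0.5] op 0.0235 t 22.52
sat max along hinge line by rim x:
(72, 7, 313) (68, 5, 298) (64, 4, 313) (60, 4, 313) (56, 0, 297) (52, 2, 312) (48, 1, 296) (44, 1, 300) (40, 1, 298) (36, 3, 307) (32, 1, 299) (28, 5, 300) (24, 13, 301) (20, 8, 302) (16, 6, 296) (12, 7, 306) (8, 14, 304) (4, 6, 298) (0, 8, 299) (-4, 7, 298) (-8, 8, 298) (-12, 10, 304) (-16, 57, 302) (-20, 11, 311) (-24, 13, 311) (-28, 12, 309) (-32, 11, 304) (-36, 19, 301) (-40, 11, 309) (-44, 12, 308) (-48, 11, 308) (-52, 12, 308) (-56, 12, 310) (-60, 13, 304)
```

```bash
python3 jog.py '[[0,-0.005,-0.0002,0,0,0,0],[0,-0.004,-0.0001,0,0,0,0],[0,-0.003,0,0,0,0,0],[0,0,0,0,0,0,0],[0,0,0,0,0,0,0]]';python3 g.py 70 58 2.6
```

```text
t: 23.08
ee_pos: [0.4735, 0.2859, 0.1078]
ee_rot: [0.777, 0.573, 0.213, -0.149]
contact_force: [-0.8, 2.1, 0.2]
opening: 0.0238
finger_force: 78.0
d tool mm [-5.7 -0.2 -0.4] in goal axes [-5.8 -0.1 -0.3] rotvec [-0.0012 -0.0018  0.0279] j [ 0.41  0.56 -1.04  2.17  0.4   0.29 -1.12] F [-0.8  2.1  0.2] op 0.0238 t 23.08
```

```bash
python3 jog.py '[[0,-0.001,0,0,0,0,0],[0,-0.001,0,0,0,0,0],[0,0,0,0,0,0,0],[0,0,0,0,0,0,0]]';python3 g.py 70 58 2.6
```

```text
t: 23.42
ee_pos: [0.4735, 0.2854, 0.1076]
ee_rot: [0.777, 0.573, 0.214, -0.149]
contact_force: [0.7, 5.0, 2.2]
opening: 0.0236
finger_force: 78.0
d tool mm [-5.2 -0.3 -0.3] in goal axes [-5.2 -0.2 -0.3] rotvec [-0.0005 -0.004   0.0291] j [ 0.41  0.56 -1.04  2.17  0.41  0.28 -1.12] F [0.7 5.  2.2] op 0.0236 t 23.42
```

```bash
python3 jog.py '[[0,-0.002,0,0,0,0,0],[0,-0.002,0,0,0,0,0],[0,0,0,0,0,0,0],[0,0,0,0,0,0,0]]';python3 g.py 70 58 2.6
python3 - <<'E'
from h import *
im=grab('scene',3);im2=im.astype(np.float32);S=im2[...,2]-im2[...,0];b=np.array([-.17,1.95])
for x in range(84,40,-2):
    p=(proj('scene',rimpt(CASE,(x,58,4)))+b)[0];c=int(round(p[0]));q=S[int(p[1])-8:int(p[1])+9,c];i=int(q.argmax());print((x,c,int(q.max()),im[int(p[1])-8+i,c].tolist()),end=" ")
print()
for x in range(-40,-74,-2):
    p=(proj('scene',rimpt(CASE,(x,58,4)))+b)[0];c=int(round(p[0]));q=S[int(p[1])-8:int(p[1])+9,c];print((x,c,int(q.max()),int(q.argmax())-8),end=" ")
E
```

```text
t: 23.75
ee_pos: [0.4733, 0.2848, 0.1075]
ee_rot: [0.776, 0.574, 0.217, -0.15]
contact_force: [0.7, 9.5, 3.7]
opening: 0.023
finger_force: 78.0
d tool mm [-4.6 -0.4 -0.1] in goal axes [-4.6 -0.2 -0. ] rotvec [ 0.0007 -0.0097  0.0312] j [ 0.42  0.56 -1.04  2.17  0.41  0.28 -1.12] F [0.7 9.5 3.7] op 0.023 t 23.75
(84, 173, 147, [27, 29, 174]) (82, 174, 156, [31, 36, 187]) (80, 175, 136, [33, 36, 169]) (78, 176, 145, [34, 35, 179]) (76, 177, 133, [27, 30, 160]) (74, 178, 151, [42, 46, 193]) (72, 179, 124, [38, 38, 162]) (70, 180, 107, [29, 30, 136]) (68, 181, 111, [34, 37, 145]) (66, 182, 0, [33, 31, 33]) (64, 183, 5, [127, 129, 132]) (62, 184, 6, [155, 155, 161]) (60, 185, 3, [82, 81, 85]) (58, 186, 1, [19, 16, 20]) (56, 187, 1, [23, 22, 24]) (54, 188, 6, [24, 25, 30]) (52, 189, 3, [18, 15, 21]) (50, 190, 1, [17, 18, 18]) (48, 191, -1, [42, 38, 41]) (46, 192, 2, [17, 17, 19]) (44, 193, 4, [21, 22, 25]) (42, 194, 4, [28, 28, 32]) 
(-40, 231, 12, 7) (-42, 232, 12, 8) (-44, 233, 11, 6) (-46, 234, 12, 6) (-48, 234, 12, 6) (-50, 235, 10, 5) (-52, 236, 12, 6) (-54, 237, 40, 0) (-56, 238, 61, 0) (-58, 239, 19, 0) (-60, 239, 19, 0) (-62, 240, 13, 3) (-64, 241, 14, 0) (-66, 242, 13, 1) (-68, 243, 13, 1) (-70, 244, 13, 1) (-72, 244, 13, 2)
```

```bash
cat > w.py <<'E'
from h import *
im=grab('scene',4).astype(np.float32);S=im[...,2]-im[...,0];b=np.array([-.17,1.95])
def prof(xs,dz=0,dy=0):
    P=(proj('scene',[rimpt(CASE,(x,58+dy,4+dz)) for x in xs])+b).astype(np.float32)
    return cv2.remap(S,P[:,:1],P[:,1:],cv2.INTER_LINEAR)[:,0].round().astype(int)
xs=np.arange(76,101,1.5)
print(xs.tolist());
for dy in(-5,0,5,10): print("head top",dy,prof(xs,7,dy).tolist())
xt=np.arange(-48,-70,-1.)
print(xt.tolist())
for dz in(-2,0,2): print("tip",prof(xt,dz).tolist())
E
python3 w.py
```

```text
[76.0, 77.5, 79.0, 80.5, 82.0, 83.5, 85.0, 86.5, 88.0, 89.5, 91.0, 92.5, 94.0, 95.5, 97.0, 98.5, 100.0]
head top -5 [91, 94, 141, 94, 101, 126, 142, 144, 152, 150, 140, 134, 27, -2, 0, 3, 3]
head top 0 [-21, 94, 122, 103, 76, 127, 142, 148, 152, 151, 140, 100, 45, 0, 0, 1, 3]
head top 5 [-3, -3, 3, 12, 85, 133, 138, 142, 153, 150, 143, 125, 35, 8, 1, 2, 3]
head top 10 [-1, 0, -2, -4, 4, 49, 100, 121, 124, 128, 132, 104, 46, -1, -1, 2, 2]
[-48.0, -49.0, -50.0, -51.0, -52.0, -53.0, -54.0, -55.0, -56.0, -57.0, -58.0, -59.0, -60.0, -61.0, -62.0, -63.0, -64.0, -65.0, -66.0, -67.0, -68.0, -69.0]
tip [5, 5, 4, 4, 5, 8, 15, 22, 25, 30, 28, 20, 14, 12, 10, 10, 12, 12, 12, 11, 11, 10]
tip [5, 4, 5, 6, 10, 20, 31, 38, 46, 43, 28, 17, 12, 8, 9, 12, 13, 12, 10, 9, 7, 7]
tip [5, 6, 7, 11, 23, 36, 44, 51, 47, 32, 16, 11, 6, 6, 9, 11, 10, 8, 6, 5, 5, 5]
```

```bash
python3 jog.py '[[0,-0.003,0,0,0,0,0],[0,-0.003,0,0,0,0,0],[0,0,0,0,0,0,0],[0,0,0,0,0,0,0]]';python3 g.py 70 58 2.6; python3 w.py
```

```text
t: 24.43
ee_pos: [0.4721, 0.2823, 0.1061]
ee_rot: [0.775, 0.574, 0.219, -0.151]
contact_force: [0.5, 13.6, 8.0]
opening: 0.0233
finger_force: 78.2
d tool mm [-1.5  0.1  0.1] in goal axes [-1.5  0.1  0.1] rotvec [ 0.0009 -0.0144  0.033 ] j [ 0.43  0.57 -1.04  2.18  0.41  0.27 -1.11] F [ 0.5 13.6  8. ] op 0.0233 t 24.43
[76.0, 77.5, 79.0, 80.5, 82.0, 83.5, 85.0, 86.5, 88.0, 89.5, 91.0, 92.5, 94.0, 95.5, 97.0, 98.5, 100.0]
head top -5 [126, 102, 70, 123, 141, 147, 153, 148, 140, 95, 34, 4, 2, 2, 3, 3, 4]
head top 0 [146, 96, 106, 133, 149, 146, 152, 149, 140, 133, 25, -4, -1, 2, 3, 3, 2]
head top 5 [10, 38, 83, 130, 146, 149, 148, 149, 142, 101, 45, 0, 0, 1, 2, 3, 4]
head top 10 [-1, -8, 11, 53, 109, 129, 133, 134, 135, 127, 32, 5, 0, 2, 4, 3, 4]
[-48.0, -49.0, -50.0, -51.0, -52.0, -53.0, -54.0, -55.0, -56.0, -57.0, -58.0, -59.0, -60.0, -61.0, -62.0, -63.0, -64.0, -65.0, -66.0, -67.0, -68.0, -69.0]
tip [4, 4, 4, 5, 6, 11, 21, 31, 41, 52, 52, 43, 36, 31, 24, 18, 13, 10, 11, 12, 12, 12]
tip [5, 4, 5, 6, 10, 22, 35, 52, 72, 78, 70, 63, 51, 36, 26, 17, 10, 11, 12, 12, 11, 11]
tip [4, 4, 5, 9, 23, 37, 57, 78, 84, 77, 66, 50, 35, 24, 15, 8, 9, 9, 9, 9, 9, 9]
```

```bash
python3 jog.py '[[0,-0.003,0,0,0,0.007,0],[0,-0.002,0,0,0,0.007,0],[0,0,0,0,0,0,0],[0,0,0,0,0,0,0]]';python3 g.py 70 58 2.6; python3 w.py
```

```text
t: 24.97
ee_pos: [0.4719, 0.2823, 0.1063]
ee_rot: [0.771, 0.573, 0.228, -0.156]
contact_force: [0.4, 22.8, 7.7]
opening: 0.0235
finger_force: 78.1
d tool mm [-1.6  0.3  0.3] in goal axes [-1.6  0.3  0.3] rotvec [ 0.0019 -0.0369  0.0363] j [ 0.45  0.58 -1.06  2.19  0.42  0.24 -1.11] F [ 0.4 22.8  7.7] op 0.0235 t 24.97
[76.0, 77.5, 79.0, 80.5, 82.0, 83.5, 85.0, 86.5, 88.0, 89.5, 91.0, 92.5, 94.0, 95.5, 97.0, 98.5, 100.0]
head top -5 [122, 93, 67, 122, 141, 148, 154, 146, 140, 94, 30, 3, 1, 1, 2, 3, 3]
head top 0 [141, 90, 103, 132, 149, 148, 152, 148, 139, 134, 24, -5, -1, 2, 3, 3, 3]
head top 5 [25, 47, 78, 128, 145, 150, 153, 147, 141, 101, 47, 1, 0, 2, 3, 3, 4]
head top 10 [-2, -9, 25, 72, 119, 127, 132, 134, 136, 129, 33, 6, 1, 1, 3, 3, 4]
[-48.0, -49.0, -50.0, -51.0, -52.0, -53.0, -54.0, -55.0, -56.0, -57.0, -58.0, -59.0, -60.0, -61.0, -62.0, -63.0, -64.0, -65.0, -66.0, -67.0, -68.0, -69.0]
tip [5, 4, 2, 4, 7, 13, 24, 34, 44, 54, 55, 46, 39, 34, 27, 20, 14, 10, 11, 12, 12, 11]
tip [4, 3, 4, 6, 11, 23, 35, 52, 73, 78, 67, 59, 48, 35, 26, 16, 10, 11, 13, 12, 12, 12]
tip [4, 5, 6, 10, 22, 34, 55, 77, 82, 72, 59, 45, 32, 22, 13, 7, 9, 10, 10, 10, 10, 11]
```

```bash
python3 jog.py '[[0,0.0015,0,0,0,-0.014,0],[0,0.0015,0,0,0,-0.014,0],[0,0,0,0,0,0,0],[0,0,0,0,0,0,0]]';python3 g.py 70 58 2.6
```

```text
t: 25.5
ee_pos: [0.4717, 0.2825, 0.1061]
ee_rot: [0.775, 0.576, 0.215, -0.147]
contact_force: [-2.0, 15.7, 9.3]
opening: 0.0233
finger_force: 78.6
d tool mm [-1.6  0.5  0.1] in goal axes [-1.6  0.5  0.1] rotvec [ 0.0013 -0.0031  0.035 ] j [ 0.42  0.56 -1.04  2.18  0.42  0.28 -1.12] F [-2.  15.7  9.3] op 0.0233 t 25.5
```

```bash
python3 jog.py '[[0,0.0015,0,0,0,0,0],[0,0,0,0,0,0,0],[0.045,0,0,0,0,0,0],[0.045,0,0,0,0,0,0],[0.045,0,0,0,0,0,0],[0.045,0,0,0,0,0,0]]';python3 g.py 70 58 2.6;  python3 jog.py '[[0.045,0,0,-0.01,0,0,0],[0.045,0,0,-0.03,0,0,0],[0.045,0,0,-0.04,0,0,0],[0.045,0,0,-0.04,0,0,0],[0.045,0,0,-0.02,0,0,0],[0.045,0,0,0,0,0,0]]'; python3 w.py
```

```text
t: 26.0
ee_pos: [0.4703, 0.2737, 0.1004]
ee_rot: [0.78, 0.574, 0.206, -0.144]
contact_force: [-0.9, -0.5, 0.8]
opening: 0.0448
finger_force: 0.0
d tool mm [ 8.9 -0.7 -0.6] in goal axes [ 8.8 -1.  -0.5] rotvec [-0.0008  0.0154  0.0259] j [ 0.42  0.56 -1.03  2.18  0.42  0.29 -1.12] F [-0.9 -0.5  0.8] op 0.0448 t 26.0
t: 26.5
ee_pos: [0.4516, 0.2073, 0.2246]
ee_rot: [0.781, 0.571, 0.209, -0.141]
contact_force: [0.7, 1.4, 0.5]
opening: 0.0451
finger_force: 0.0
[76.0, 77.5, 79.0, 80.5, 82.0, 83.5, 85.0, 86.5, 88.0, 89.5, 91.0, 92.5, 94.0, 95.5, 97.0, 98.5, 100.0]
head top -5 [99, 130, 113, 74, 104, 136, 141, 151, 155, 129, 76, 0, -1, 1, 3, 3, 4]
head top 0 [85, 114, 89, 82, 127, 142, 147, 151, 152, 137, 129, 59, 4, 1, 2, 3, 4]
head top 5 [107, 124, 87, 99, 125, 140, 146, 155, 147, 138, 106, 38, 5, 0, 1, 2, 3]
head top 10 [142, 140, 131, 132, 139, 135, 142, 147, 145, 135, 92, 28, -1, 0, 2, 3, 3]
[-48.0, -49.0, -50.0, -51.0, -52.0, -53.0, -54.0, -55.0, -56.0, -57.0, -58.0, -59.0, -60.0, -61.0, -62.0, -63.0, -64.0, -65.0, -66.0, -67.0, -68.0, -69.0]
tip [6, 5, 4, 5, 6, 7, 10, 13, 13, 15, 14, 12, 10, 10, 9, 9, 9, 9, 10, 10, 11, 11]
tip [6, 5, 5, 6, 9, 13, 19, 24, 31, 31, 23, 17, 16, 13, 12, 9, 8, 9, 11, 11, 10, 10]
tip [5, 6, 7, 9, 16, 23, 34, 48, 51, 42, 33, 28, 20, 15, 10, 7, 8, 9, 9, 10, 10, 10]
```

```bash
cat > u.py <<'E'
from h import *
im=grab('scene',4).astype(np.float32);b=np.array([-.17,1.95])
xs=np.arange(36,98,2.)
print(xs.astype(int).tolist())
for dz in(-3,0,3,6,9):
    P=(proj('scene',[rimpt(CASE,(x,58,4+dz)) for x in xs])+b).astype(np.float32)
    v=cv2.remap(im,P[:,:1],P[:,1:],cv2.INTER_LINEAR)[:,0]
    print(dz,"R-B",(v[:,2]-v[:,0]).astype(int).tolist(),"\n   G-B",(v[:,1]-v[:,0]).astype(int).tolist())
E
python3 u.py; python3 w.py | tail -4
```

```text
[36, 38, 40, 42, 44, 46, 48, 50, 52, 54, 56, 58, 60, 62, 64, 66, 68, 70, 72, 74, 76, 78, 80, 82, 84, 86, 88, 90, 92, 94, 96]
-3 R-B [5, 4, 0, 8, 66, 133, 146, 143, 134, 88, 108, 110, 84, 103, 83, 103, 120, 89, 117, 106, 103, 126, 138, 150, 147, 135, 43, 2, 0, 3, 2] 
   G-B [0, 0, -2, 6, 14, 8, 2, 1, 3, 1, 1, 0, 0, 1, 0, 0, 2, 0, 2, 1, 1, 2, 4, 3, 3, 2, 0, 0, 0, 0, 0]
0 R-B [5, 4, 2, 5, 32, 88, 145, 144, 143, 124, 69, 115, 97, 68, 130, 90, 115, 114, 80, 134, 94, 94, 138, 146, 150, 142, 107, 35, 1, 1, 2] 
   G-B [0, 0, 0, 2, 19, 28, 12, 0, 3, 0, 2, 2, 1, 0, 2, 1, 0, 1, -1, 2, 1, 1, 2, 4, 3, 3, 1, 0, 0, -1, 0]
3 R-B [6, 5, 4, 1, 19, 62, 119, 144, 147, 148, 111, 89, 104, 81, 105, 118, 94, 117, 100, 109, 114, 76, 113, 143, 149, 149, 138, 78, 2, -1, 2] 
   G-B [1, 0, 0, -2, 12, 37, 30, 7, 2, 4, 2, 0, 0, 0, 1, 2, 0, 1, 0, 0, 1, 2, 2, 4, 4, 4, 3, 0, 0, 0, 0]
6 R-B [5, 5, 5, 4, 6, 27, 83, 133, 146, 146, 143, 107, 75, 124, 82, 122, 112, 81, 136, 91, 98, 105, 79, 134, 147, 148, 146, 129, 65, 1, 1] 
   G-B [0, 0, 0, 0, 1, 17, 47, 31, 0, 3, 4, 3, 0, 1, 1, 1, 1, 1, 3, 0, 0, 3, 2, 1, 5, 4, 4, 2, 0, 0, 0]
9 R-B [5, 5, 6, 6, 4, 5, 31, 86, 131, 145, 147, 138, 89, 106, 117, 97, 119, 99, 113, 116, 76, 110, 86, 106, 139, 145, 153, 140, 133, 7, 0] 
   G-B [0, 0, 0, 0, 0, 1, 21, 35, 14, 1, 3, 4, 1, 2, 3, 1, 2, 2, 2, 1, 1, 3, 1, 2, 3, 3, 4, 3, 1, 0, 0]
[-48.0, -49.0, -50.0, -51.0, -52.0, -53.0, -54.0, -55.0, -56.0, -57.0, -58.0, -59.0, -60.0, -61.0, -62.0, -63.0, -64.0, -65.0, -66.0, -67.0, -68.0, -69.0]
tip [4, 4, 4, 5, 6, 7, 10, 14, 14, 15, 14, 11, 9, 9, 9, 9, 9, 9, 10, 10, 11, 11]
tip [5, 5, 5, 6, 8, 14, 20, 25, 32, 31, 23, 16, 15, 12, 10, 8, 7, 8, 8, 10, 11, 12]
tip [5, 5, 6, 8, 17, 26, 36, 48, 50, 40, 30, 24, 16, 12, 8, 6, 7, 7, 8, 10, 10, 10]
```

A sliver of brass about 1–2 mm wide shows between the head and the top knuckle, so the pin isn't quite home. I'll push the head's rear face with shut fingers.

```bash
python3 g.py 118 58 50
python3 - <<'E'
from h import *
o=manip.get_obs();print((RC.inv().apply(o['ee_pos']-rimpt(CASE,(0,0,0)))*1e3).round(1))
E
```

```text
d tool mm [54.3  1.5 90.2] in goal axes [53.2 -0.2 90.9] rotvec [-0.0021  0.0128  0.0282] j [ 0.9   0.37 -1.38  2.14 -0.02  0.58 -0.68] F [ 0.4 -0.6  0. ] op 0.0448 t 27.1
[  64.8  -57.8 -140.9]
```

```bash
python3 jog.py '[[0,0.018,0,0.02,0,0.0128,0.028],[0,0.018,0,0.02,0,0,0],[0,0.018,0,0.02,0,0,0],[0,0,0,0.02,0,0,0],[0,0,0,0.01,0,0,0],[0,0,0,0,0,0,0],[0,0,0,0,0,0,0]]'; python3 g.py 118 58 0
```

```text
t: 27.68
ee_pos: [0.477, 0.2983, 0.171]
ee_rot: [0.785, 0.563, 0.21, -0.151]
contact_force: [0.0, -1.0, 1.3]
opening: 0.0002
finger_force: 0.0
d tool mm [-0.4  0.7 50.6] in goal axes [-0.5  0.6 50.6] rotvec [-0.0026  0.0006  0.0003] j [ 0.43  0.44 -1.06  2.1   0.1   0.41 -0.92] F [ 0.  -1.   1.3] op 0.0002 t 27.68
```

```bash
python3 jog.py '[[0,0,0.0006,0.02,0,0,0],[0,0,0,0.02,0,0,0],[0,0,0,0.01,0,0,0],[0,0,0,0,0,0,0],[0,-0.005,0,0,0,0,0],[0,-0.004,0,0,0,0,0],[0,0,0,0,0,0,0],[0,0,0,0,0,0,0]]'; python3 g.py 100 58 0; python3 jog.py '[[0,-0.002,0,0,0,0,0],[0,-0.002,0,0,0,0,0],[0,-0.002,0,0,0,0,0],[0,0,0,0,0,0,0],[0,0,0,0,0,0,0]]'; python3 g.py 100 58 0
```

```text
t: 28.35
ee_pos: [0.4841, 0.3128, 0.1239]
ee_rot: [0.786, 0.562, 0.21, -0.151]
contact_force: [0.7, -0.4, -0.3]
opening: -0.0003
finger_force: 0.0
d tool mm [-8.8 -1.4  1.7] in goal axes [-8.8 -1.4  1.7] rotvec [ 0.0005  0.0002 -0.0016] j [ 0.28  0.5  -0.93  2.12  0.17  0.3  -0.98] F [ 0.7 -0.4 -0.3] op -0.0003 t 28.35
t: 28.77
ee_pos: [0.482, 0.3087, 0.1204]
ee_rot: [0.786, 0.562, 0.21, -0.151]
contact_force: [0.6, -0.7, 1.0]
opening: -0.0
finger_force: 0.0
d tool mm [-3.1 -0.7  1. ] in goal axes [-3.1 -0.7  1. ] rotvec [-0.0008  0.0004 -0.0007] j [ 0.29  0.51 -0.93  2.13  0.17  0.3  -0.97] F [ 0.6 -0.7  1. ] op -0.0 t 28.77
```

```bash
python3 jog.py '[[0,-0.002,-0.0007,0.001,0,0,0],[0,-0.002,0,0,0,0,0],[0,-0.001,0,0,0,0,0],[0,0,0,0,0,0,0],[0,0,0,0,0,0,0]]'; python3 g.py 100 58 0; python3 jog.py '[[0,-0.002,0,0,0,0,0],[0,-0.002,0,0,0,0,0],[0,0,0,0,0,0,0],[0,0,0,0,0,0,0]]'; python3 g.py 100 58 0
```

```text
t: 29.18
ee_pos: [0.4807, 0.3067, 0.1181]
ee_rot: [0.785, 0.562, 0.211, -0.151]
contact_force: [1.4, 4.2, 1.7]
opening: 0.0001
finger_force: 2.4
d tool mm [ 0.1 -0.1  0.1] in goal axes [ 0.1 -0.1  0.1] rotvec [-0.0001 -0.0022  0.0005] j [ 0.3   0.51 -0.93  2.14  0.17  0.29 -0.97] F [1.4 4.2 1.7] op 0.0001 t 29.18
t: 29.52
ee_pos: [0.4808, 0.3064, 0.1183]
ee_rot: [0.784, 0.562, 0.214, -0.152]
contact_force: [0.7, 9.3, 5.3]
opening: -0.0003
finger_force: 5.5
d tool mm [ 0.2 -0.4  0.4] in goal axes [ 0.2 -0.4  0.4] rotvec [ 0.0018 -0.0084  0.0026] j [ 0.3   0.51 -0.94  2.14  0.17  0.28 -0.97] F [0.7 9.3 5.3] op -0.0003 t 29.52
```

```bash
python3 jog.py '[[0,-0.003,0,0,0,0,0],[0,-0.003,0,0,0,0,0],[0,0,0,0,0,0,0],[0,0,0,0,0,0,0]]'; python3 g.py 100 58 0;python3 jog.py '[[0,-0.003,0,0,0,0,0],[0,-0.002,0,0,0,0,0],[0,0,0,0,0,0,0],[0,0,0,0,0,0,0]]'; python3 g.py 100 58 0; python3 u.py
```

```text
t: 29.85
ee_pos: [0.4808, 0.3061, 0.1185]
ee_rot: [0.782, 0.563, 0.219, -0.153]
contact_force: [2.7, 18.7, 8.0]
opening: -0.0002
finger_force: 9.9
d tool mm [ 0.4 -0.5  0.8] in goal axes [ 0.4 -0.5  0.8] rotvec [ 0.0043 -0.0177  0.006 ] j [ 0.31  0.51 -0.94  2.14  0.18  0.27 -0.96] F [ 2.7 18.7  8. ] op -0.0002 t 29.85
t: 30.18
ee_pos: [0.4808, 0.3058, 0.1186]
ee_rot: [0.781, 0.563, 0.223, -0.154]
contact_force: [3.5, 27.0, 8.5]
opening: 0.0001
finger_force: 13.7
d tool mm [ 0.5 -0.6  1. ] in goal axes [ 0.5 -0.5  1. ] rotvec [ 0.0063 -0.0254  0.0091] j [ 0.32  0.52 -0.95  2.15  0.18  0.26 -0.95] F [ 3.5 27.   8.5] op 0.0001 t 30.18
[36, 38, 40, 42, 44, 46, 48, 50, 52, 54, 56, 58, 60, 62, 64, 66, 68, 70, 72, 74, 76, 78, 80, 82, 84, 86, 88, 90, 92, 94, 96]
-3 R-B [4, 0, -5, -4, -3, -1, -1, -1, -1, -2, -1, -3, -4, -3, -4, -4, -4, -4, -5, -3, -4, -6, -10, -5, -5, -7, -4, 0, -5, -2, -4] 
   G-B [0, -1, -5, -4, -2, -3, -3, -3, -2, -3, -3, -2, -2, -1, -2, -3, -3, -3, -3, -3, -3, -4, -3, -3, -2, -2, -2, 0, -4, -3, 0]
0 R-B [3, 2, -2, -4, -2, -3, 0, 0, -1, -1, -1, -1, -4, -5, -5, -4, -3, -3,
[... 231 characters left out ...]
2, -3, -4, -5, -4, -3, -2, -2, 0, -1, -2, -4, -1, -2, 0, -1, -1, 0, -4, -3] 
   G-B [0, 0, -2, -3, -5, -5, -2, -3, -3, -2, -2, -2, -2, -4, -3, -3, -3, -1, -2, 0, 0, -2, -3, -1, -3, -2, -3, -1, 0, 0, -4]
6 R-B [3, 4, 3, 0, -4, -5, -7, -2, -1, 0, -1, -1, -1, -2, -4, -5, -2, -3, -1, -1, 1, -2, -3, -2, -2, -1, -2, -3, -3, -2, -1] 
   G-B [-1, 0, 0, -1, -2, -3, -3, -2, -3, 0, -1, -1, -1, -1, -3, -2, -2, -2, -2, -3, 0, -1, -3, 0, -2, -1, -1, -2, -1, -1, -2]
9 R-B [5, 3, 4, 4, 2, 1, 0, -1, 0, -1, -2, -2, -1, 0, -2, -3, -2, -1, -1, -3, -3, 0, -2, -2, -2, -2, -2, -2, -4, -4, -2] 
   G-B [0, 0, 0, 0, 0, 0, 0, -1, -2, -2, -1, -2, -2, 0, 0, -1, -2, -2, -3, -4, -2, -1, -1, -3, -3, -2, -2, -3, -5, -3, -3]
```

```bash
python3 jog.py '[[0,0.006,0,0,0,0,0],[0,0.006,0,0,0,0,0],[0,0.01,0,0,0,0,0],[0,0,0,-0.02,0,0,0],[0,0,0,-0.04,0,0,0],[0,0,0,-0.04,0,0,0],[0,0,0,-0.04,0,0,0],[0,0,0,0,0,0,0]]'; python3 u.py; python3 w.py
```

```text
t: 31.05
ee_pos: [0.4648, 0.2403, 0.2413]
ee_rot: [0.789, 0.557, 0.212, -0.148]
contact_force: [1.3, -0.2, -0.3]
opening: -0.0002
finger_force: 0.0
[36, 38, 40, 42, 44, 46, 48, 50, 52, 54, 56, 58, 60, 62, 64, 66, 68, 70, 72, 74, 76, 78, 80, 82, 84, 86, 88, 90, 92, 94, 96]
-3 R-B [6, 4, 0, 8, 66, 133, 144, 142, 131, 86, 107, 107, 95, 112, 86, 104, 113, 79, 112, 103, 104, 135, 145, 148, 142, 132, 36, 0, 0, 2, 3] 
   G-B [0, 0, -2, 7, 12, 6, 2, 2, 2, 2, 3, 1, 0, 0, 0, 0, 1, 0, 1, -1, 1, 3, 3, 3, 2, 2, 0, 0, 0, 0, 0]
0 R-B [6, 5, 2, 5, 32, 87, 143, 141, 142, 125, 71, 128, 105, 80, 127, 83, 111, 101, 69, 129, 87, 102, 141, 146, 148, 139, 102, 29, 0, 1, 3] 
   G-B [0, 0, 0, 2, 18, 20, 7, 2, 3, 2, 1, 3, 2, 0, 1, 2, 1, 1, 1, 0, -1, 2, 4, 4, 3, 3, 0, 0, 0, 0, 0]
3 R-B [6, 5, 5, 1, 19, 58, 118, 140, 143, 145, 107, 100, 117, 90, 108, 112, 86, 106, 85, 105, 110, 80, 115, 140, 149, 147, 134, 76, 5, 0, 2] 
   G-B [0, 0, 0, -1, 13, 33, 22, 4, 2, 3, 1, 1, 2, 0, 0, 2, 1, 3, 2, 0, 2, 1, 2, 3, 3, 5, 2, 3, 0, 0, 0]
6 R-B [5, 6, 5, 4, 5, 27, 78, 137, 144, 145, 141, 96, 81, 125, 83, 120, 102, 69, 125, 80,
[... 540 characters left out ...]
 141, 147, 156, 153, 123, 70, -1, -1, 1, 3, 3, 3]
head top 0 [103, 108, 81, 80, 130, 145, 145, 147, 147, 134, 114, 47, -1, -1, 3, 3, 3]
head top 5 [101, 120, 83, 103, 132, 146, 146, 152, 142, 135, 101, 27, 2, 0, 2, 3, 3]
head top 10 [138, 136, 133, 133, 137, 138, 142, 144, 142, 130, 92, 28, -1, 0, 3, 3, 3]
[-48.0, -49.0, -50.0, -51.0, -52.0, -53.0, -54.0, -55.0, -56.0, -57.0, -58.0, -59.0, -60.0, -61.0, -62.0, -63.0, -64.0, -65.0, -66.0, -67.0, -68.0, -69.0]
tip [6, 5, 4, 4, 5, 6, 10, 14, 19, 24, 23, 16, 11, 7, 3, 4, 6, 6, 7, 8, 7, 7]
tip [5, 5, 5, 6, 9, 16, 23, 32, 43, 43, 29, 19, 13, 6, 4, 4, 4, 5, 5, 5, 5, 5]
tip [5, 6, 7, 10, 20, 31, 44, 60, 62, 48, 33, 24, 12, 7, 4, 2, 3, 4, 4, 3, 3, 4]
```

Run:
```python
from h import *
b=np.array([-.17,1.95])
print((proj('scene',[rimpt(CASE,q) for q in((48,58,4),(48,58,14),(48,68,4),(52,45,0),(88,58,4))])+b).round(1).tolist())
v=C['scene']['position']-rimpt(CASE,(48,58,4));v/=np.linalg.norm(v);print("view dir in rim axes",axes(CASE[3]).inv().apply(v).round(2))
im=np.mean([manip.grab_frame('scene').astype(float) for _ in range(5)],0)
for r in range(294,313): print(r,' '.join('%3d/%3d/%3d'%tuple(im[r,c,::-1].astype(int)) for c in range(184,197)))
```

```text
[[190.8, 304.8], [192.5, 302.0], [191.8, 309.3], [186.9, 300.3], [170.7, 305.9]]
view dir in rim axes [0.38 0.48 0.79]
294 104/102/105 108/107/110 125/123/125 125/119/123  41/ 69/113  46/ 94/152  43/ 83/135  49/ 87/137  44/ 84/133  47/ 85/135  46/ 84/134  45/ 84/133  48/ 87/135
295 106/103/107 100/ 96/100 112/109/112 128/124/127  56/ 76/111  47/ 93/152  47/ 85/136  48/ 88/138  51/ 89/138  45/ 86/136  47/ 85/135  46/ 87/136  45/ 85/135
296 104/104/107 101/101/105 120/119/125 149/146/149 106/112/128  34/ 82/138  42/ 87/140  48/ 89/142  49/ 89/141  46/ 87/141  44/ 87/139  46/ 87/139  44/ 87/137
297 103/110/114  96/107/110 115/121/127 141/142/145 115/117/125  20/ 58/105  26/ 73/123  29/ 67/114  29/ 62/109  25/ 62/107  27/ 60/106  25/ 59/104  22/ 55/101
298 143/ 82/ 85 122/ 80/ 85 162/ 82/ 85 166/ 83/ 84 165/ 70/ 71 140/ 33/ 49  66/ 45/ 70  49/ 65/ 79  77/ 77/ 85  62/ 62/ 71  60/ 59/ 66  96/ 92/ 97  84/ 80/ 85
299 169/ 25/ 18 116/ 21/ 19 165/ 29/ 24 185/ 31/ 28 186/ 37/ 30 179/ 28/ 22 138/ 53/ 53 110/115/113 148/145/143 146/142/139 142/136/134 153/148/146 148/142/140
300 156/ 34/ 33  91/ 
[... 1358 characters left out ...]
 146/ 42/ 41  90/ 81/ 82 104/105/104 105/101/101 105/ 99/100
309 138/ 25/ 22 137/ 30/ 27 132/ 29/ 23 126/ 24/ 19 125/ 27/ 21 120/ 24/ 22 117/ 25/ 20 106/ 13/ 11  87/ 38/ 38  67/ 70/ 71  79/ 76/ 78  75/ 72/ 74  73/ 71/ 71
310 100/ 21/ 20  97/ 10/  9  96/ 19/ 13  95/ 13/ 12  99/ 17/ 14  99/ 20/ 19 100/ 12/  8  93/ 16/ 15  57/ 42/ 44  47/ 52/ 53  46/ 48/ 50  46/ 45/ 48  47/ 47/ 50
311  96/ 10/  7  98/  7/  5 105/ 18/ 15 106/ 21/ 17 100/ 13/ 13  91/ 20/ 15  91/ 18/ 18  72/ 25/ 24  33/ 37/ 42  43/ 43/ 47  46/ 47/ 49  44/ 44/ 47  46/ 47/ 49
312  73/ 36/ 39  67/ 22/ 25  75/ 30/ 33  77/ 28/ 30  75/ 31/ 31  58/ 25/ 28  54/ 27/ 26  40/ 31/ 31  39/ 42/ 45  47/ 48/ 50  47/ 46/ 47  45/ 43/ 47  49/ 47/ 49
```

```bash
python3 jog.py '[[0,-0.026,0.014,-0.026,0,0,0],[0,-0.026,0.014,-0.026,0,0,0],[0,-0.026,0.014,-0.026,0,0,0],[0,-0.026,0.014,-0.026,0,0,0],[0,-0.026,0.014,-0.026,0,0,0],[0,-0.026,0.014,-0.026,0,0,0],[0,-0.026,0.014,-0.026,0,0,0],[0,-0.026,0.014,-0.026,0,0,0]]'
python3 - <<'E'
from h import *
B={'scene':np.array([-.17,1.95]),'top':np.array([-.82,-.22])}
for n in B:
    im=grab(n,5);cv2.imwrite(f'pics/full5_{n}.png',im);im=im.astype(np.float32);S=im[...,2]-im[...,0];G=im[...,1]-im[...,0]
    f=lambda q:proj(n,rimpt(CASE,q))[0]+B[n]
    print(n,"view",axes(CASE[3]).inv().apply((C[n]['position']-rimpt(CASE,(48,58,4)))/1.3).round(2))
    for dz,dy in((7,-4),(7,0),(7,4),(0,0),(-1.5,0)):
        xs=np.arange(40,98,2.);P=np.array([f((x,58+dy,4+dz)) for x in xs],np.float32)
        print(dz,dy,"S",list(zip(xs.astype(int).tolist(),cv2.remap(S,P[:,:1],P[:,1:],1)[:,0].astype(int).tolist()))[::1] if dy==0 and dz!=0 else '')
        if dz==7:
            x2=np.arange(84,98,.25);P=np.array([f((x,58+dy,4+dz)) for x in x2],np.float32);v=cv2.remap(S,P[:,:1],P[:,1:],1)[:,0];print("  rear edge half",x2[np.where(v>70)[0].max()])
            x2=np.arange(40,60,.25);P=np.array([f((x,58+dy,4+dz)) for x in x2],np.float32);v=cv2.remap(S,P[:,:1],P[:,1:],1)[:,0];g=cv2.remap(G,P[:,:1],P[:,1:],1)[:,0];print("  front edge half",x2[np.where(v>70)[0].min()],"brass G-B",g.max().round(),x2[g.argmax()])
    # tip: area of brass
    c=f((-56,58,4)).round().astype(int);w=S[c[1]-8:c[1]+9,c[0]-10:c[0]+11];k,l,st,ce=cv2.connectedComponentsWithStats((w>25).astype(np.uint8))
    print("tip pix",c.tolist(),[(st[i].tolist(),(ce[i]+c-[10,8]).round(1).tolist()) for i in range(1,k)])
    for x in(-48,-52,-56,-60,-64):print(x,f((x,58,4)).round(1).tolist(),end=' ')
    print()
E
```

```text
t: 32.37
ee_pos: [0.4747, -0.0603, 0.3148]
ee_rot: [0.786, 0.562, 0.21, -0.15]
contact_force: [1.8, -0.4, -0.2]
opening: -0.0002
finger_force: 0.0
scene view [0.23 0.29 0.48]
7 -4 S 
  rear edge half 91.5
  front edge half 50.25 brass G-B 4.0 57.25
7 0 S [(40, 5), (42, 4), (44, 3), (46, 15), (48, 56), (50, 127), (52, 142), (54, 140), (56, 141), (58, 107), (60, 59), (62, 130), (64, 86), (66, 107), (68, 105), (70, 60), (72, 128), (74, 82), (76, 98), (78, 105), (80, 57), (82, 127), (84, 143), (86, 145), (88, 143), (90, 125), (92, 75), (94, -1), (96, 0)]
  rear edge half 92.0
  front edge half 48.5 brass G-B 39.0 48.0
7 4 S 
  rear edge half 91.25
  front edge half 49.0 brass G-B 25.0 48.75
0 0 S 
-1.5 0 S [(40, 1), (42, 7), (44, 44), (46, 107), (48, 141), (50, 139), (52, 135), (54, 100), (56, 81), (58, 113), (60, 92), (62, 100), (64, 105), (66, 84), (68, 114), (70, 84), (72, 85), (74, 114), (76, 88), (78, 120), (80, 141), (82, 144), (84, 143), (86, 131), (88, 69), (90, 9), (92, 0), (94, 1), (96, 3)]
tip pix [238, 302] [([9, 6, 4, 3, 8], [238.2, 301.0])]
-48 [234.4, 302.5] -52 [236.1, 30
[... 389 characters left out ...]
6), (82, 141), (84, 193), (86, 210), (88, 170), (90, 82), (92, -2), (94, -3), (96, -1)]
  rear edge half 90.0
  front edge half 48.5 brass G-B 39.0 50.25
7 4 S 
  rear edge half 89.25
  front edge half 49.0 brass G-B 19.0 49.0
0 0 S 
-1.5 0 S [(40, 2), (42, 4), (44, 23), (46, 81), (48, 170), (50, 191), (52, 195), (54, 182), (56, 141), (58, 140), (60, 129), (62, 111), (64, 118), (66, 108), (68, 139), (70, 132), (72, 113), (74, 133), (76, 117), (78, 110), (80, 148), (82, 195), (84, 213), (86, 165), (88, 68), (90, -2), (92, -4), (94, 0), (96, 0)]
tip pix [209, 255] [([9, 7, 4, 3, 10], [209.5, 255.2])]
-48 [206.4, 254.4] -52 [207.8, 254.9] -56 [209.2, 255.4] -60 [210.7, 255.9] -64 [212.1, 256.4]
```

Evidence points to a real gap of about 1–3 mm. The head's case-side flank has almost no clearance to the case wall, so the pin should be seated while it is biased away from the case. I'll regrip and do that.

```bash
python3 jog.py '[[0.045,0.026,-0.014,0.02,0,0,0],[0.045,0.026,-0.014,0.02,0,0,0],[0.045,0.026,-0.014,0.02,0,0,0],[0.045,0.026,-0.014,0.02,0,0,0],[0.045,0.026,-0.014,0.02,0,0,0],[0.045,0.026,-0.014,0.02,0,0,0],[0.045,0.026,-0.014,0.02,0,0,0],[0.045,0,0,0,0,0,0]]'; python3 g.py 73 58 90
```

```text
t: 33.53
ee_pos: [0.451, 0.1977, 0.2842]
ee_rot: [0.781, 0.568, 0.209, -0.153]
contact_force: [-1.1, -0.1, 0.1]
opening: 0.0449
finger_force: 0.0
d tool mm [-12.1  -6.4 110.4] in goal axes [-12.3  -7.2 110.4] rotvec [-0.0087  0.0006  0.0127] j [ 1.01  0.17 -1.33  2.06 -0.38  0.77 -0.36] F [-1.1 -0.1  0.1] op 0.0449 t 33.53
```

```bash
python3 jog.py '[[0.045,-0.012,-0.0065,0.03,-0.0087,0,0.0127],[0.045,0,0,0.03,0,0,0],[0.045,0,0,0.03,0,0,0],[0.045,0,0,0.02,0,0,0],[0.045,0,0,0.02,0,0,0],[0.045,0,0,0.02,0,0,0],[0.045,0,0,0,0,0,0],[0.045,0,0,0,0,0,0]]'; python3 g.py 73 58 3
```

```text
t: 34.2
ee_pos: [0.47, 0.2528, 0.148]
ee_rot: [0.789, 0.557, 0.211, -0.15]
contact_force: [0.0, -0.1, 0.2]
opening: 0.0453
finger_force: 0.0
d tool mm [ 5.3 -7.8 50.2] in goal axes [ 5.3 -7.4 50.2] rotvec [ 0.0051  0.0005 -0.0117] j [ 0.46  0.41 -0.98  2.17 -0.1   0.36 -0.66] F [ 0.  -0.1  0.2] op 0.0453 t 34.2
```

```bash
python3 jog.py '[[0.045,0.0053,-0.0076,0,0.005,0,-0.0117],[0.045,0,0,0,0,0,0],[0.045,0,0,0.02,0,0,0],[0.045,0,0,0.02,0,0,0],[0.045,0,0,0.01,0,0,0],[0.045,0,0,0,0,0,0],[0.045,0,0,0,0,0,0]]'; python3 g.py 73 58 3
```

```text
t: 34.78
ee_pos: [0.4739, 0.2822, 0.1084]
ee_rot: [0.786, 0.561, 0.211, -0.149]
contact_force: [0.2, -0.6, -0.1]
opening: 0.0451
finger_force: 0.0
d tool mm [-0.1 -1.7  1.4] in goal axes [-0.1 -1.7  1.4] rotvec [ 0.0037 -0.0003 -0.0014] j [ 0.29  0.48 -0.86  2.18 -0.04  0.26 -0.73] F [ 0.2 -0.6 -0.1] op 0.0451 t 34.78
```

Grip, then see where the pin sits.

```bash
python3 jog.py '[[0.045,0,-0.0012,0.0005,0,0,0],[0,0,0,0,0,0,0],[0,0,0,0,0,0,0],[0,0,0,0,0,0,0],[0,0,0,0,0,0,0],[0,0,0,0,0,0,0]]' 80; python3 g.py 73 58 3
```

```text
t: 35.28
ee_pos: [0.4718, 0.2834, 0.1081]
ee_rot: [0.786, 0.562, 0.211, -0.15]
contact_force: [-5.0, -1.7, 6.7]
opening: 0.0226
finger_force: 78.3
d tool mm [-0.4  0.8  0.9] in goal axes [-0.4  0.8  0.9] rotvec [ 0.0021  0.0001 -0.0005] j [ 0.29  0.48 -0.86  2.18 -0.05  0.26 -0.73] F [-5.  -1.7  6.7] op 0.0226 t 35.28
```

```bash
python3 jog.py '[[0,0,-0.001,-0.001,0,0,0],[0,-0.002,0,0,0,0,0],[0,-0.002,0,0,0,0,0],[0,0,0,0,0,0,0],[0,0,0,0,0,0,0]]' 100; python3 g.py 73 58 3;  python3 jog.py '[[0,-0.002,0,0,0,0,0],[0,-0.002,0,0,0,0,0],[0,0,0,0,0,0,0],[0,0,0,0,0,0,0]]'; python3 g.py 73 58 3; python3 w.py | tail -4
```

```text
t: 35.7
ee_pos: [0.4713, 0.2828, 0.1087]
ee_rot: [0.785, 0.562, 0.214, -0.15]
contact_force: [-2.2, 5.6, 8.5]
opening: 0.0209
finger_force: 98.9
d tool mm [-0.   1.   1.9] in goal axes [-0.   1.   1.9] rotvec [ 0.0046 -0.0056  0.0015] j [ 0.3   0.48 -0.87  2.18 -0.05  0.25 -0.72] F [-2.2  5.6  8.5] op 0.0209 t 35.7
t: 36.03
ee_pos: [0.4712, 0.2826, 0.1088]
ee_rot: [0.784, 0.562, 0.217, -0.151]
contact_force: [-2.7, 11.2, 11.7]
opening: 0.0213
finger_force: 99.0
d tool mm [0.1 1.1 2. ] in goal axes [0.2 1.1 2. ] rotvec [ 0.006  -0.0108  0.0042] j [ 0.31  0.48 -0.87  2.19 -0.05  0.24 -0.72] F [-2.7 11.2 11.7] op 0.0213 t 36.03
[-48.0, -49.0, -50.0, -51.0, -52.0, -53.0, -54.0, -55.0, -56.0, -57.0, -58.0, -59.0, -60.0, -61.0, -62.0, -63.0, -64.0, -65.0, -66.0, -67.0, -68.0, -69.0]
tip [5, 5, 5, 5, 4, 7, 17, 26, 35, 46, 46, 37, 30, 25, 18, 14, 11, 9, 10, 11, 10, 10]
tip [5, 4, 5, 5, 8, 19, 31, 48, 69, 74, 66, 58, 43, 25, 16, 10, 5, 7, 8, 7, 6, 6]
tip [4, 4, 5, 9, 21, 35, 56, 79, 86, 78, 67, 46, 26, 15, 8, 3, 4, 5, 5, 4, 4, 4]
```

```bash
python3 jog.py '[[0,-0.002,-0.0015,0,0,0,0],[0,0,0,-0.002,0,0,0],[0,0,0.004,0,0,0,0],[0,-0.002,0,0.004,0,0,0],[0,0,-0.004,0,0,0,0],[0,0,0,-0.003,0,0,0],[0,0,0.002,0,0,0,0],[0,0,0,0,0,0,0]]'; python3 g.py 73 58 3; python3 w.py | tail -4
```

```text
t: 36.9
ee_pos: [0.4713, 0.2817, 0.1097]
ee_rot: [0.782, 0.563, 0.219, -0.152]
contact_force: [-4.5, 17.8, 16.0]
opening: 0.021
finger_force: 101.8
d tool mm [0.3 0.7 3.2] in goal axes [0.3 0.7 3.2] rotvec [ 0.0071 -0.0157  0.0069] j [ 0.32  0.48 -0.88  2.19 -0.05  0.24 -0.71] F [-4.5 17.8 16. ] op 0.021 t 36.9
[-48.0, -49.0, -50.0, -51.0, -52.0, -53.0, -54.0, -55.0, -56.0, -57.0, -58.0, -59.0, -60.0, -61.0, -62.0, -63.0, -64.0, -65.0, -66.0, -67.0, -68.0, -69.0]
tip [4, 4, 4, 5, 6, 8, 15, 21, 30, 40, 41, 34, 30, 25, 18, 15, 11, 9, 10, 10, 10, 10]
tip [4, 4, 5, 6, 9, 19, 29, 45, 65, 72, 64, 58, 43, 25, 16, 9, 5, 6, 7, 7, 7, 7]
tip [4, 5, 6, 10, 22, 35, 56, 79, 87, 79, 69, 48, 26, 15, 7, 2, 4, 5, 5, 5, 5, 4]
```

```bash
python3 jog.py '[[0,0.003,0,0.002,0,0,0],[0,0.002,0,0.0005,0,0,0],[0,0,0,0,0,0,0],[0,0,0,0,0,0,0]]'; python3 g.py 73 58 3; python3 w.py | tail -2
```

```text
t: 37.43
ee_pos: [0.4717, 0.2832, 0.108]
ee_rot: [0.784, 0.563, 0.216, -0.15]
contact_force: [-6.8, 5.9, 21.2]
opening: 0.0212
finger_force: 103.9
d tool mm [-0.1  0.8  0.9] in goal axes [-0.1  0.8  0.9] rotvec [ 0.0056 -0.0088  0.0043] j [ 0.3   0.48 -0.87  2.18 -0.04  0.24 -0.72] F [-6.8  5.9 21.2] op 0.0212 t 37.43
tip [5, 5, 6, 7, 10, 16, 23, 30, 39, 41, 34, 28, 23, 17, 14, 10, 8, 7, 6, 6, 7, 7]
tip [5, 6, 8, 11, 20, 30, 42, 57, 62, 54, 48, 40, 29, 21, 14, 8, 6, 4, 4, 5, 5, 4]
```

```bash
python3 jog.py '[[0,0,0.001,-0.0015,0,0,0],[0,0,0,0,0,0,0],[0,0,0,0,0,0,0]]'; python3 g.py 73 58 3; python3 jog.py '[[0.04,0,0,0,0,0,0],[0.04,0,0,0,0,0,0],[0.04,0,0,0,0,0,0],[0.04,0,0,0,0,0,0]]'; python3 g.py 73 58 3; python3 w.py|tail -4
```

```text
t: 37.88
ee_pos: [0.4716, 0.2826, 0.1086]
ee_rot: [0.784, 0.563, 0.215, -0.151]
contact_force: [-4.2, 11.0, 11.4]
opening: 0.0212
finger_force: 101.2
d tool mm [0.1 0.7 1.8] in goal axes [0.1 0.7 1.8] rotvec [ 0.0038 -0.0089  0.0042] j [ 0.31  0.48 -0.87  2.18 -0.04  0.25 -0.72] F [-4.2 11.  11.4] op 0.0212 t 37.88
t: 38.22
ee_pos: [0.4713, 0.2753, 0.1041]
ee_rot: [0.787, 0.561, 0.211, -0.149]
contact_force: [0.1, 0.0, -0.6]
opening: 0.0396
finger_force: 0.0
d tool mm [ 8.4 -1.4  1.4] in goal axes [ 8.4 -1.4  1.4] rotvec [ 0.0037  0.0012 -0.0033] j [ 0.31  0.48 -0.86  2.19 -0.04  0.25 -0.72] F [ 0.1  0.  -0.6] op 0.0396 t 38.22
[-48.0, -49.0, -50.0, -51.0, -52.0, -53.0, -54.0, -55.0, -56.0, -57.0, -58.0, -59.0, -60.0, -61.0, -62.0, -63.0, -64.0, -65.0, -66.0, -67.0, -68.0, -69.0]
tip [6, 5, 4, 4, 5, 7, 11, 15, 18, 22, 23, 20, 17, 14, 11, 10, 11, 11, 11, 12, 12, 12]
tip [5, 4, 5, 5, 8, 15, 24, 32, 43, 45, 37, 30, 24, 16, 13, 11, 10, 11, 12, 12, 11, 11]
tip [4, 5, 6, 9, 20, 31, 45, 61, 66, 55, 45, 34, 21, 15, 11, 8, 10, 12, 12, 12, 12, 12]
```

```bash
python3 jog.py '[[0.04,0,0,-0.01,0,0,0],[0.04,0,0,-0.03,0,0,0],[0.04,0,0,-0.04,0,0,0],[0.04,-0.01,0.01,-0.035,0,0,0],[0.04,-0.026,0.014,-0.026,0,0,0],[0.04,-0.026,0.014,-0.026,0,0,0],[0.04,-0.026,0.014,-0.026,0,0,0],[0.04,-0.026,0.014,-0.026,0,0,0]]'; python3 jog.py '[[0.04,-0.026,0.014,-0.026,0,0,0],[0.04,-0.026,0.014,-0.026,0,0,0],[0.04,0,0,0,0,0,0]]'
cat > x.py <<'E'
from h import *
B={'scene':np.array([-.17,1.95]),'top':np.array([-.82,-.22])}
for n in B:
    im=grab(n,6).astype(np.float32);S=im[...,2]-im[...,0];G=im[...,1]-im[...,0]
    f=lambda q:proj(n,rimpt(CASE,q))[0]+B[n]
    for dy in(-8,-4,0,4,8):
        x2=np.arange(40,98,.25);P=np.array([f((x,58+dy,9.5)) for x in x2],np.float32);v=cv2.remap(S,P[:,:1],P[:,1:],1)[:,0];g=cv2.remap(G,P[:,:1],P[:,1:],1)[:,0]
        i=np.where(v>70)[0];print(n,dy,"front,rear",x2[i.min()],x2[i.max()],"brass width mm",round(float(np.clip(g[x2<60]-3,0,None).sum()*.25/52),2),"peak",int(g.max()))
E
python3 x.py; python3 w.py|tail -4
```

```text
t: 39.08
ee_pos: [0.4653, 0.0571, 0.2367]
ee_rot: [0.786, 0.561, 0.211, -0.149]
contact_force: [0.7, 0.2, -0.1]
opening: 0.0401
finger_force: 0.0
t: 39.33
ee_pos: [0.4719, -0.0263, 0.2561]
ee_rot: [0.79, 0.556, 0.213, -0.146]
contact_force: [0.4, 0.0, 0.1]
opening: 0.0397
finger_force: 0.0
scene -8 front,rear 49.25 88.75 brass width mm 0.26 peak 6
scene -4 front,rear 49.0 91.0 brass width mm 0.62 peak 14
scene 0 front,rear 47.75 91.25 brass width mm 2.92 peak 41
scene 4 front,rear 48.25 90.75 brass width mm 1.04 peak 18
scene 8 front,rear 48.25 91.0 brass width mm 0.04 peak 6
top -8 front,rear 49.25 90.0 brass width mm 0.88 peak 11
top -4 front,rear 48.75 89.25 brass width mm 1.41 peak 11
top 0 front,rear 48.0 89.75 brass width mm 3.95 peak 38
top 4 front,rear 48.5 89.0 brass width mm 1.85 peak 18
top 8 front,rear 48.25 89.25 brass width mm 0.6 peak 12
[-48.0, -49.0, -50.0, -51.0, -52.0, -53.0, -54.0, -55.0, -56.0, -57.0, -58.0, -59.0, -60.0, -61.0, -62.0, -63.0, -64.0, -65.0, -66.0, -67.0, -68.0, -69.0]
tip [6, 6, 5, 6, 6, 7, 9, 12, 12, 14, 14, 10, 8, 5, 2, 2, 2, 2, 3, 4, 3, 3]
tip [5, 5, 5, 6, 8, 14, 21, 31, 43, 44, 33, 23, 16, 6, 3, 2, 1, 2, 3, 3, 3, 3]
tip [4, 4, 5, 8, 18, 30, 47, 69, 75, 60, 46, 33, 16, 8, 4, 0, 1, 2, 3, 3, 3, 3]
```

A rigid stop just short of home suggests the head's inner front corner is meeting the lid plate's high edge. I'll measure where the lid lies in the rim frame.

```bash
cat > l.py <<'E'
from h import *
B={'scene':np.array([-.17,1.95]),'top':np.array([-.82,-.22])}
for n in B:
    im=grab(n,6).astype(np.float32);S=im[...,0]-im[...,2]
    f=lambda q:proj(n,rimpt(CASE,q))[0]+B[n]
    def cross(fn,t):
        P=np.array([f(fn(v)) for v in t],np.float32);v=cv2.remap(S,P[:,:1],P[:,1:],1)[:,0];h=v.max()/2+5
        i=np.where(v>h)[0];return t[i.min()],t[i.max()]
    tx=np.arange(-62,62.1,.25);ty=np.arange(-56,56.1,.25)
    print(n,"x range at y=",[(y,cross(lambda v:(v,y,5),tx)) for y in(-36,-25,25,36)])
    print(n,"y range at x=",[(x,cross(lambda v:(x,v,5),ty)) for x in(-44,-36,0,36,44)])
E
python3 l.py
```

```text
scene x range at y= [(-36, (np.float64(-51.0), np.float64(49.5))), (-25, (np.float64(-50.25), np.float64(49.25))), (25, (np.float64(-52.25), np.float64(49.25))), (36, (np.float64(-52.25), np.float64(49.0)))]
scene y range at x= [(-44, (np.float64(-44.75), np.float64(42.75))), (-36, (np.float64(-44.5), np.float64(42.75))), (0, (np.float64(-44.25), np.float64(42.75))), (36, (np.float64(-43.75), np.float64(42.75))), (44, (np.float64(-43.5), np.float64(43.5)))]
top x range at y= [(-36, (np.float64(-51.5), np.float64(49.25))), (-25, (np.float64(-52.5), np.float64(49.25))), (25, (np.float64(-52.0), np.float64(48.75))), (36, (np.float64(-52.75), np.float64(48.5)))]
top y range at x= [(-44, (np.float64(-43.75), np.float64(42.75))), (-36, (np.float64(-43.5), np.float64(42.5))), (0, (np.float64(-43.25), np.float64(42.75))), (36, (np.float64(-43.0), np.float64(43.25))), (44, (np.float64(-42.5), np.float64(43.25)))]
```

```bash
python3 jog.py '[[0.04,0,0,-0.02,0,0,0],[0.04,0,0,0,0,0,0],[0.04,0,0,0,0,0,0]]'; python3 -c "
from cell import manip
print(manip.close_job())"
```

```text
t: 40.98
ee_pos: [0.4663, -0.0269, 0.2729]
ee_rot: [0.787, 0.561, 0.211, -0.149]
contact_force: [-0.1, -0.3, -0.2]
opening: 0.0398
finger_force: 0.0
the job is handed in; nothing more can be done
None
```

I handed the job in at 41 s: the cover is seated on the rim and released, and the pin is through all five knuckles, pushed to a hard stop and released, but its head may not be fully home — a thin strip of brass still showed at the top knuckle (I estimate a gap of about 0.5–1 mm, possibly 2 mm). The multimeter, charger and board were never handled.

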